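Clear and load the bracket feeder

TASK

Sweep all the scrap out of the feeder's sloping trough into the catch tray with the brush, never with the fingers, and then slide the gate fully shut across the trough's low end. Then load every angle bracket into the trough from above, all the same way up: bend down in the bottom of the V, long leg lying against the tall cheek and short leg against the low cheek. Put the brush back down on the worktop, clear of the feeder, and leave the other things on the bench alone.

Things in the scene. Friction and masses are not known exactly. Their poses are not given: they have to be found in the camera images.
- feeder: gravity feeder: grey stand fixed to the worktop carrying a sloping steel V trough, with a dark open catch tray below and beyond the trough's low end. Origin on the worktop under the trough; x level, in the uphill direction (roughly away from the robot), y to its left, z up. Inside of the tray: x -0.221 to -0.104, y -0.061 to 0.061, floor at z 0.004, walls 45 mm high
- trough: V trough, 250 mm long. Origin: bottom of the V at the low end (feeder x -0.115, z 0.078); x uphill along the bottom line at 22 degrees to level, y left, z square to the slope. Two 4 mm cheeks rise at 45 degrees each side: tall cheek on the right (-y), 42 mm wide up its face; low cheek on the left (+y), 20 mm. Slippery: a bracket set in it slides down by itself, scrap does not
- gate_plate (a joint): slide of the gate, a flat aluminium plate 64 mm wide across the low end of the trough: 0 = open (plate 80 mm to the right, -y of the feeder), 0.08 = fully closed (plate across the end of the V). Moves along feeder y, stays where it is left, takes about 2 N
- gate_knob (a point): centre of the top of the gate's upright black knob, 22 mm diameter and 40 mm high (top about 157 mm above the worktop); grip or push it from above
- brush: hand brush standing on its bristles: black bristle block 50 x 32 mm and 40 mm high, above it a wooden back 90 x 36 mm (z 0.040 to 0.056), above that a wooden handle 85 mm long and 24 mm wide from z 0.056 to 0.091 to be gripped across its 24 mm. Origin at the centre of the bristles' underside, x along its length, z up
- scrap1: chunky aluminium scrap offcut, square bar 60 x 26 x 26 mm, lying lengthwise in the trough at the start with two faces on the cheeks; origin at its centre, x along its length; may be absent
- scrap2: chunky aluminium scrap offcut, square bar 52 x 30 x 30 mm, lying lengthwise in the trough at the start with two faces on the cheeks; origin at its centre, x along its length; may be absent
- scrap3: chunky aluminium scrap offcut, square bar 50 x 26 x 26 mm, lying lengthwise in the trough at the start with two faces on the cheeks; origin at its centre, x along its length; may be absent
- bracket1: steel right-angle bracket: long leg 70 mm, short leg 45 mm, 42 mm wide, 6 mm thick, 100 g. Origin: outside corner of the bend, mid-width; x along the bend, y along the long leg's outer face (metal at z 0 to 0.006), z along the short leg's outer face (metal at y 0 to 0.006). Stands on one leg, the other upright; some have the long leg up, some the short; may be absent
- bracket1_long (a point): middle of the outer edge at the free end of bracket1's long leg (its y = 0.070)
- bracket2: steel right-angle bracket: long leg 70 mm, short leg 45 mm, 42 mm wide, 6 mm thick, 100 g. Origin: outside corner of the bend, mid-width; x along the bend, y along the long leg's outer face (metal at z 0 to 0.006), z along the short leg's outer face (metal at y 0 to 0.006). Stands on one leg, the other upright; some have the long leg up, some the short; may be absent
- bracket2_long (a point): middle of the outer edge at the free end of bracket2's long leg (its y = 0.070)
- bracket3: steel right-angle bracket: long leg 70 mm, short leg 45 mm, 42 mm wide, 6 mm thick, 100 g. Origin: outside corner of the bend, mid-width; x along the bend, y along the long leg's outer face (metal at z 0 to 0.006), z along the short leg's outer face (metal at y 0 to 0.006). Stands on one leg, the other upright; some have the long leg up, some the short; may be absent
- bracket3_long (a point): middle of the outer edge at the free end of bracket3's long leg (its y = 0.070)
- bracket4: steel right-angle bracket: long leg 70 mm, short leg 45 mm, 42 mm wide, 6 mm thick, 100 g. Origin: outside corner of the bend, mid-width; x along the bend, y along the long leg's outer face (metal at z 0 to 0.006), z along the short leg's outer face (metal at y 0 to 0.006). Stands on one leg, the other upright; some have the long leg up, some the short; may be absent
- bracket4_long (a point): middle of the outer edge at the free end of bracket4's long leg (its y = 0.070)
- bracket5: steel right-angle bracket: long leg 70 mm, short leg 45 mm, 42 mm wide, 6 mm thick, 100 g. Origin: outside corner of the bend, mid-width; x along the bend, y along the long leg's outer face (metal at z 0 to 0.006), z along the short leg's outer face (metal at y 0 to 0.006). Stands on one leg, the other upright; some have the long leg up, some the short; may be absent
- bracket5_long (a point): middle of the outer edge at the free end of bracket5's long leg (its y = 0.070)
- flux: bystander: white round tin, 50 mm diameter, 19 mm high; origin at the centre of its underside
- tape: bystander: roll of black tape, 59 mm diameter, 18 mm high; origin at the centre of its underside
- spool: bystander: spool, 52 mm diameter, 38 mm high; origin at the centre of its underside
- carton: bystander: white carton 66 x 89 x 21 mm; origin at the centre of its underside

How it is judged (in metres and radians):
On the way, in this order (a step that is already met when the one before it is completed fails the run):
1. all scrap has been swept into the catch tray (x of scrap1 in the frame of feeder between -0.225 and -0.1 m and y of scrap1 in the frame of feeder between -0.066 and 0.066 m and height (world z) of each of scrap1, scrap2, scrap3 below 0.095 m and (height (world z) of scrap1 below 0.065 m or x of scrap1 in the frame of feeder below -0.13 m) and x of scrap2 in the frame of feeder between -0.225 and -0.1 m and y of scrap2 in the frame of feeder between -0.066 and 0.066 m and (height (world z) of scrap2 below 0.065 m or x of scrap2 in the frame of feeder below -0.13 m) and x of scrap3 in the frame of feeder between -0.225 and -0.1 m and y of scrap3 in the frame of feeder between -0.066 and 0.066 m and (height (world z) of scrap3 below 0.065 m or x of scrap3 in the frame of feeder below -0.13 m)), for 0.2 s.
2. then the gate is fully closed (joint above 0.075 of 0.08) (value of joint gate_plate above 0.075 m), for 0.2 s.
At the end, for the whole second after the job is handed in: All brackets at rest in the trough, bend within 8 mm of the V's bottom and 0.2 rad of its line, free end of the long leg over the tall cheek (within 11 mm of seated); all scrap in the tray; gate above 0.075 of 0.08; brush on the worktop (origin below 30 mm), at rest and not touching the feeder (all of step 1 and x of bracket1 in the frame of trough between 0 and 0.24 m and y of bracket1 in the frame of trough between -0.008 and 0.008 m and z of bracket1 in the frame of trough between -0.008 and 0.008 m and y of bracket1_long in the frame of trough between -0.06 and -0.038 m and z of bracket1_long in the frame of trough between 0.038 and 0.06 m and angle between the x axis of each of bracket1, bracket2, bracket3, bracket4, bracket5 and the x axis of trough, either way round below 0.2 rad and linear speed of each of bracket1, bracket2, bracket3, bracket4, bracket5, brush below 0.02 m/s and x of bracket2 in the frame of trough between 0 and 0.24 m and y of bracket2 in the frame of trough between -0.008 and 0.008 m and z of bracket2 in the frame of trough between -0.008 and 0.008 m and y of bracket2_long in the frame of trough between -0.06 and -0.038 m and z of bracket2_long in the frame of trough between 0.038 and 0.06 m and x of bracket3 in the frame of trough between 0 and 0.24 m and y of bracket3 in the frame of trough between -0.008 and 0.008 m and z of bracket3 in the frame of trough between -0.008 and 0.008 m and y of bracket3_long in the frame of trough between -0.06 and -0.038 m and z of bracket3_long in the frame of trough between 0.038 and 0.06 m and x of bracket4 in the frame of trough between 0 and 0.24 m and y of bracket4 in the frame of trough between -0.008 and 0.008 m and z of bracket4 in the frame of trough between -0.008 and 0.008 m and y of bracket4_long in the frame of trough between -0.06 and -0.038 m and z of bracket4_long in the frame of trough between 0.038 and 0.06 m and x of bracket5 in the frame of trough between 0 and 0.24 m and y of bracket5 in the frame of trough between -0.008 and 0.008 m and z of bracket5 in the frame of trough between -0.008 and 0.008 m and y of bracket5_long in the frame of trough between -0.06 and -0.038 m and z of bracket5_long in the frame of trough between 0.038 and 0.06 m and value of joint gate_plate above 0.075 m and height (world z) of brush between -0.004 and 0.03 m and contact force between brush and feeder below 0.1 N).
It fails at once if a finger pushes or grips scrap that is still in the trough ((contact force between the fingers and scrap1 above 1 N and height (world z) of scrap1 above 0.07 m and x of scrap1 in the frame of feeder above -0.115 m) or (contact force between the fingers and scrap2 above 1 N and height (world z) of scrap2 above 0.07 m and x of scrap2 in the frame of feeder above -0.115 m) or (contact force between the fingers and scrap3 above 1 N and height (world z) of scrap3 above 0.07 m and x of scrap3 in the frame of feeder above -0.115 m)).
It fails at once if a bystander (tin, tape, spool or carton) is moved by more than 40 mm (distance of any of flux, tape, spool, carton from where it was at the start of the episode above 0.04 m).
Of bracket1, bracket2, bracket3, bracket4, bracket5 only 3 to 5 are there at a start; the rules pass over those that are not, and their reading is None.
Of scrap1, scrap2, scrap3 only 2 to 3 are there at a start; the rules pass over those that are not, and their reading is None.
At some moment in a run one of bracket1, bracket2, bracket3, bracket4, bracket5 may be knocked a few centimetres aside while the robot is not near it.
It also fails if it takes over 210 s, if anything falls off the work surface, if the arm or the gripper's body presses on something with over 40 N, if the wrist force passes 120 N, or if a joint passes its speed limit or range.

ROBOT

A 6-joint arm with a two-finger parallel gripper is mounted at the origin on a cart in front of the work surface, level with it; the furniture and walls round the work are solid. World frame = base frame: x ahead of the robot, y to its left, z up, the work surface at z = 0. Lengths are in mm, angles in rad, forces in N, time in s.
With the tool pointing down it reaches from about 350 to 975 mm from the base axis. Payload 7.1 kg.
Tool frame: the origin (TCP) lies midway between the tips of the shut fingers; the grasp point (between the pads) lies 19 mm behind it; z points along the fingers, y is the line along which they close (so a half turn about z gives the same grasp; the last joint's range is limited). The gripper opens to 88 mm and grips with 3 to 60 N. Pads are 20 mm wide; open, the fingers measure 115 mm over their backs; the gripper's body (75 mm by 178 mm) begins 61 mm behind the grasp point.
Start: joints at [-1.264, 0.423, 1.63, -0, 1.089, -0.019], TCP at [200.059, -592.099, 222.675] pointing down, gripper open.
Joint ranges: [-3, 3], [-0.9, 2.11], [0.09, 2.58], [-1.31, 4.45], [0.11, 2.69], [-2.54, 2.54]. Speed limits (rad/s): [2.39, 2.39, 3.01, 3.14, 3.14, 3.14].

INTERFACE

Orientations are given as a rotation vector (axis times angle).
In Python, from workcell import ctrl gives the robot as it stands. The module is installed in compiled form; this text tells all that it offers.
- The arm moves only by the tool servo_tool, never from a script. Its argument "increments" is a list of rows, each a list of 7 numbers: the shift along the world's x, y, z in cm, then the turn, a rotation vector about the world's x, y, z in degrees, then the opening, from -1 (shut) to 1 (fully open). A call has 1 to 20 rows; each row is the pose to reach, as a shift and turn from the pose commanded when the call began; what a row does not reach only later rows make up. A row lasts 1/12 s, in which the tool goes at most 41.7 mm and 7.16 degrees, less where a joint would pass 70% of its speed; a pose out of reach is approached as far as the arm can. A call with a gripper value outside its range is refused whole. The fingers move at their own pace and stop on an object; the grip force is fixed at half the most. Time passes only in rows, so rows that repeat a pose let the fingers close. It gives the time, the measured TCP pose, the force, the opening and the grip force at its end, in the units of the state.
- ctrl.get_obs(): the state, without advancing time (a new reading comes with each control period).
- ctrl.get_image(name): name is "side" or "top"; returns a dict with "image" (420x560x3 uint8, red, green, blue), "fx", "fy", "cx", "cy" (pixels), "extrinsics" (4x4, takes a point from camera to world coordinates). Camera axes: x right, y up, looking along -z (the intrinsics and any distortion apply to the point x, -y, -z); pixel columns grow to the right and rows downward; lengths in mm; the calibration is good to about 2 mm. A picture is of the moment at which its call begins. There is no depth.
- ctrl.close_job(): hands the job in; it is judged then, once.
The state is a dict: "t": time; "qpos": joint angles; "qvel": joint speeds; "joint_torque": joint torques, N m; "ee_pos": TCP position; "orientation": TCP orientation; "ft_force": force on the tool from outside, world axes, zero at the start; "moment": the same for the moment, N m; "width": finger opening in mm; "grasp_force": force on a finger pad.
Only numpy, scipy, OpenCV 4.12 (cv2) and the standard library are available. Lean on these libraries where they do the work, as an engineer would, in place of code of your own. Each camera call takes 0.05 s, during which the arm holds its last target. There are 200 camera calls.

## Working session

There is one attempt and no reset: what is moved stays moved. The work goes in short steps, Python scripts to look and compute and a tool call to move; the robot and the scene stay as the last step left them, time stands still between calls to the robot, and variables do not carry over. Pictures are saved under pics/ and viewed, at most 14 in all, crops included, and the job is handed in when it is done.

Besides the shell and the picture viewer there is one more tool, called by a JSON object that holds its "fn" and its "kwargs", one argument or row to a line. servo_tool: Moves the arm, as the interface text tells. Its arguments: {"type":"object","properties":{"increments":{"type":"array","items":{"type":"array","items":{"type":"number"}}}},"required":["increments"]}

```bash
mkdir -p pics; cat > h.py <<'E'
import numpy as np, cv2
from workcell import ctrl
def snap(name,tag):
    d=ctrl.get_image(name); im=d["image"][:,:,::-1].copy()
    cv2.imwrite(f"pics/{tag}.png",im); np.savez(f"pics/{tag}.npz",K=[d["fx"],d["fy"],d["cx"],d["cy"]],E=d["extrinsics"]); return im
def cal(tag):
    z=np.load(f"pics/{tag}.npz"); return z["K"],z["E"]
def ray(tag,u,v):
    (fx,fy,cx,cy),E=cal(tag); d=E[:3,:3]@np.array([(u-cx)/fx,-(v-cy)/fy,-1]); return E[:3,3],d
def at_z(tag,u,v,z):
    o,d=ray(tag,u,v); return (o+d*(z-o[2])/d[2]).round(1)
def proj(tag,P):
    (fx,fy,cx,cy),E=cal(tag); p=(np.linalg.inv(E)@np.append(P,1))[:3]; return np.array([cx+fx*p[0]/-p[2],cy-fy*p[1]/-p[2]])
def crop(tag,x0,y0,x1,y1,s,out):
    im=cv2.imread(f"pics/{tag}.png")[y0:y1,x0:x1]; cv2.imwrite(f"pics/{out}.png",cv2.resize(im,None,fx=s,fy=s,interpolation=cv2.INTER_CUBIC))
E
python3 - <<'E'
from h import *
for n in("top","side"):
    snap(n,n+"0"); K,E=cal(n+"0"); print(n,K,E.round(2).tolist())
a=cv2.imread("pics/top0.png");
cv2.imwrite("pics/top0b.png",cv2.resize(a,(800,600),interpolation=cv2.INTER_CUBIC))
a=cv2.imread("pics/side0.png");
cv2.imwrite("pics/side0b.png",cv2.resize(a,(800,600),interpolation=cv2.INTER_CUBIC))
print(ctrl.get_obs())
E
```

```text
top [512.14332478 512.14332478 271.30227405 214.91377319] [[-0.01, 1.0, -0.04, 533.63], [-1.0, -0.01, 0.01, 17.95], [0.01, 0.04, 1.0, 1448.1], [0.0, 0.0, 0.0, 1.0]]
side [504.3527544  504.3527544  284.37186561 214.32457772] [[-0.48, -0.48, 0.74, 1560.04], [0.88, -0.26, 0.4, 521.82], [-0.0, 0.84, 0.54, 801.19], [0.0, 0.0, 0.0, 1.0]]
{'t': 0.1, 'qpos': array([-1.26396892e+00,  4.23760778e-01,  1.63059734e+00,  1.48516495e-05,
        1.08861163e+00, -1.90147053e-02]), 'qvel': array([-0.00287117, -0.00264077, -0.00224676, -0.00251867,  0.00014141,
       -0.00138861]), 'joint_torque': array([ 6.15306290e-04, -5.45609844e+01, -2.74324411e+01,  6.44266116e-02,
        1.88435800e-02, -7.65594137e-06]), 'ee_pos': array([ 199.93517738, -591.63015278,  221.98809108]), 'orientation': array([-3.09864580e+00, -5.09338268e-01,  2.89639922e-04]), 'ft_force': array([-0.34336241,  0.83546215, -0.07770991]), 'moment': array([-0.02687271, -0.02967209,  0.00977331]), 'grasp_force': 0.0, 'width': 87.95270465850803}
```

View pics/top0b.png

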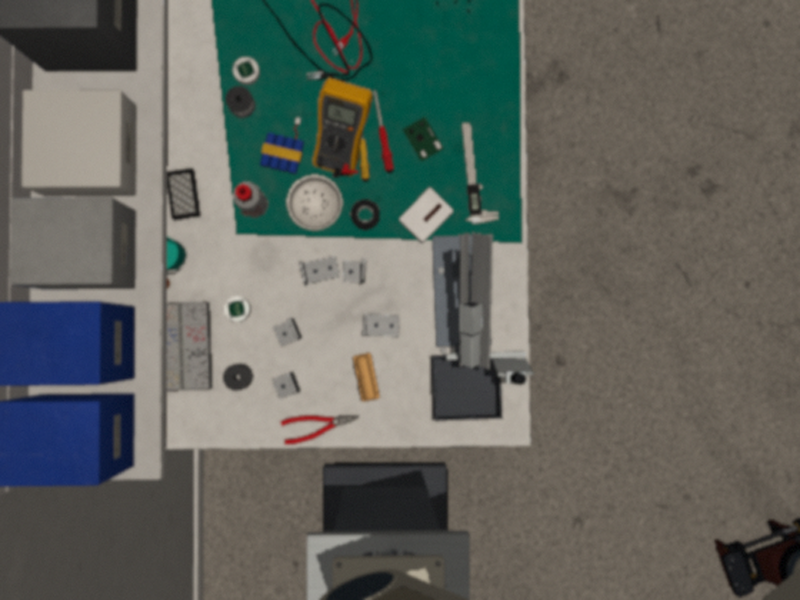

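View pics/side0b.png

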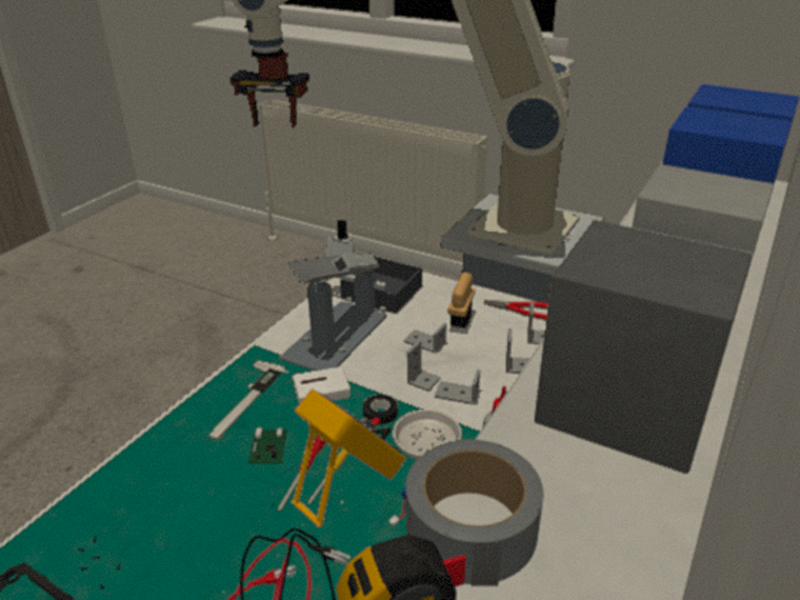

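The top view shows five brackets, at about (318,270), (353,270), (287,332), (381,325) and (286,384). The brush is at (365,376) and the feeder at x 430–530, y 235–420. I'll enlarge these.

```bash
python3 - <<'E'
from h import *
crop("top0",180,170,290,290,5,"c1")
crop("top0",290,155,390,300,4,"c2")
crop("side0",190,140,390,290,4,"c3")
E
```

```text
(no output)
```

View pics/c1.png

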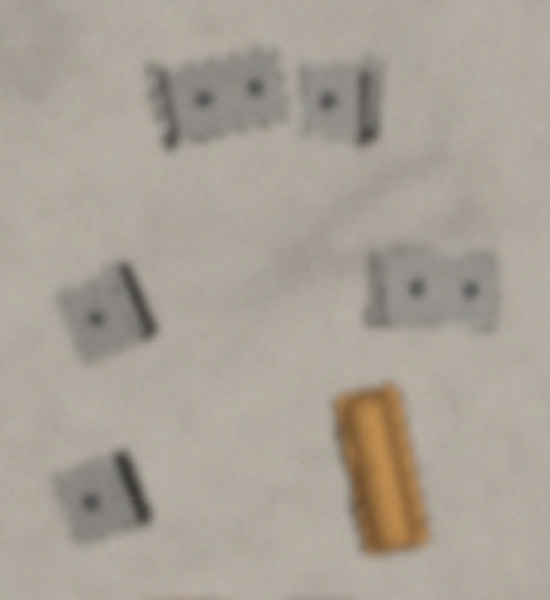

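View pics/c2.png

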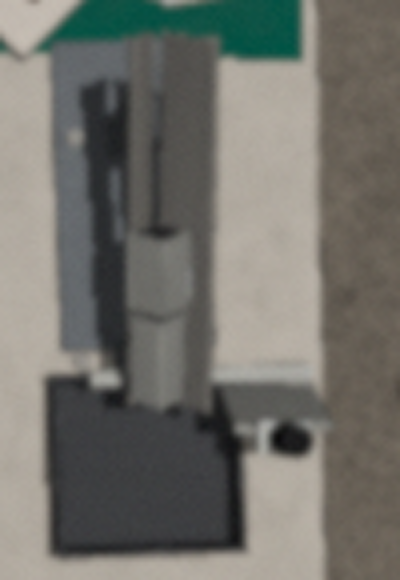

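View pics/c3.png

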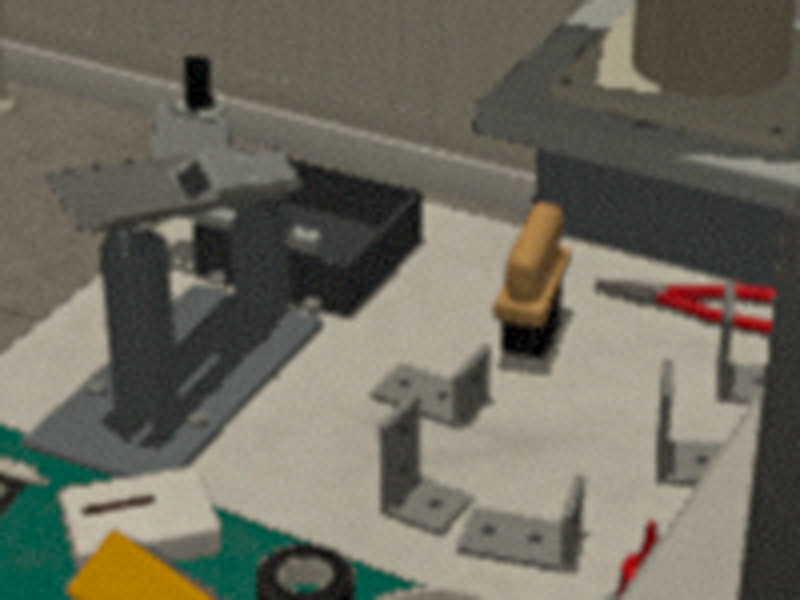

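All five brackets already face the right way: the upright leg on B, C and E is the long one, and on A and D the short one. Two scrap bars lie in the low half of the trough, and the gate is open at lower right. Next I compute poses.

```bash
cat > est.py <<'E'
from h import *
from scipy.optimize import least_squares
c,s=np.cos(np.radians(22)),np.sin(np.radians(22))
def tr(x,y,z): return np.array([-115+x*c-z*s, y, 78+x*s+z*c])
def F(p,q): 
    C,S=np.cos(p[2]),np.sin(p[2]); return np.array([p[0]+C*q[0]-S*q[1],p[1]+S*q[0]+C*q[1],q[2]])
T=lambda u,v:(290+u/4,155+v/4)
Sd=lambda u,v:(190+u/4,140+v/4)
pts=[("top0",T(47,378),(-101,64,45)),("top0",T(53,552),(-224,64,45)),("top0",T(243,548),(-224,-64,45)),
("top0",T(132,37),tr(250,17,11)),("top0",T(218,37),tr(250,-32.5,27)),("top0",T(210,410),tr(0,-32.5,27)),
("side0",Sd(420,195),(-224,64,45)),("side0",Sd(347,255),(-101,64,45)),("side0",Sd(48,177),tr(250,-31,28)),("side0",Sd(78,229),tr(250,17,11))]
if __name__=="__main__":
    f=lambda p:np.concatenate([proj(t,F(p,np.array(q,float)))-uv for t,uv,q in pts])
    r=least_squares(f,[500,-200,0],loss="soft_l1"); print(r.x, f(r.x).reshape(-1,2).round(1).tolist())
    C=lambda u,v:(180+u/5,170+v/5)
    def seg(n,a,b,z):
        A=at_z("top0",*C(*a),z);B=at_z("top0",*C(*b),z); d=A-B; print(n,((A+B)/2).round(1),"yaw of bend line",np.degrees(np.arctan2(d[1],d[0])).round(1),np.linalg.norm(d).round(1))
    seg("A",(158,70),(174,148),45); seg("Afree",(277,50),(288,120),6)
    seg("B",(366,57),(369,142),70); seg("Bfree",(301,65),(300,137),6)
    seg("C",(122,265),(150,337),70); seg("Cfree",(57,293),(88,362),6)
    seg("D",(373,248),(375,325),45); seg("Dfree",(497,250),(493,330),6)
    seg("E",(120,455),(143,522),70);seg("Efree",(55,478),(80,545),6)
    seg("brush",(367,392),(396,548),56)
    print("knob",at_z("top0",*T(291,438),157))
    print("scrap low/mid/top",[at_z("top0",*T(*q),z) for q,z in (((155,408),115),((160,318),135),((158,232),160))])
E
python3 est.py
```

```text
[ 6.00428332e+02 -1.49704958e+02  1.88251294e-02] [[0.7, -1.1], [0.4, 0.5], [-0.3, 0.3], [0.2, -1.0], [-0.5, 0.1], [-1.4, -0.3], [0.3, -2.2], [-0.7, 1.8], [-0.9, -1.4], [7.0, -3.2]]
A [654.7 156.2  45. ] yaw of bend line 11.5 43.8
Afree [671.2  94.4   6. ] yaw of bend line 8.6 40.2
B [657.1  45.2  70. ] yaw of bend line 1.7 46.0
Bfree [662.2  84.2   6. ] yaw of bend line -1.0 40.7
C [549.2 170.   70. ] yaw of bend line 21.2 41.5
Cfree [535.2 212.6   6. ] yaw of bend line 24.2 42.5
D [556.7  42.6  45. ] yaw of bend line 1.4 42.1
Dfree [555.  -24.8   6. ] yaw of bend line -3.2 45.2
E [448.8 172.4  70. ] yaw of bend line 19.0 37.9
Efree [432.2 215.4   6. ] yaw of bend line 20.5 40.0
brush [457.1  38.8  56. ] yaw of bend line 10.3 85.8
knob [ 459.6 -230.9  157. ]
scrap low/mid/top [array([ 477.2, -150.6,  115. ]), array([ 535.6, -151.8,  135. ]), array([ 589.8, -147.9,  160. ])]
```

{"fn": "servo_tool", "kwargs": {
  "increments": [
    [25.7,63.1,0,0,0,-8.4,1],
    [25.7,63.1,0,0,0,-8.4,1],
    [25.7,63.1,0,0,0,-8.4,1],
    [25.7,63.1,0,0,0,-8.4,1],
    [25.7,63.1,0,0,0,-8.4,1],
    [25.7,63.1,0,0,0,-8.4,1],
    [25.7,63.1,0,0,0,-8.4,1],
    [25.7,63.1,0,0,0,-8.4,1],
    [25.7,63.1,0,0,0,-8.4,1],
    [25.7,63.1,0,0,0,-8.4,1],
    [25.7,63.1,0,0,0,-8.4,1],
    [25.7,63.1,0,0,0,-8.4,1],
    [25.7,63.1,0,0,0,-8.4,1],
    [25.7,63.1,0,0,0,-8.4,1],
    [25.7,63.1,0,0,0,-8.4,1],
    [25.7,63.1,0,0,0,-8.4,1],
    [25.7,63.1,0,0,0,-8.4,1],
    [25.7,63.1,0,0,0,-8.4,1],
    [25.7,63.1,-4,0,0,-8.4,1],
    [25.7,63.1,-6,0,0,-8.4,1]
  ]
}}

```text
t: 1.77
ee_pos: [456.2, 38.7, 161.0]
orientation: [3.129, 0.283, -0.001]
ft_force: [-0.7, -1.2, -0.4]
width: 87.4
grasp_force: 0.0
```

{"fn": "servo_tool", "kwargs": {
  "increments": [
    [0,0,-3.5,0,0,0,0.5],
    [0,0,-7,0,0,0,0.2],
    [0,0,-10.2,0,0,0,0],
    [0,0,-10.2,0,0,0,0],
    [0,0,-10.2,0,0,0,-1],
    [0,0,-10.2,0,0,0,-1],
    [0,0,-10.2,0,0,0,-1],
    [0,0,-10.2,0,0,0,-1],
    [0,0,-10.2,0,0,0,-1],
    [0,0,-10.2,0,0,0,-1],
    [0,0,-10.2,0,0,0,-1],
    [0,0,-8,0,0,0,-1],
    [0,0,-8,0,0,0,-1]
  ]
}}

```text
t: 2.85
ee_pos: [458.4, 39.0, 84.8]
orientation: [3.129, 0.281, 0.005]
ft_force: [0.8, 0.2, -0.5]
width: 23.9
grasp_force: 30.0
```

```bash
cat > plan.py <<'E'
from est import *
from scipy.spatial.transform import Rotation as R
P=np.array([600.4,-149.7,np.radians(1.08)])
Rf=R.from_euler('z',1.08,degrees=True); Rt=Rf*R.from_euler('y',-22,degrees=True)
def W(x,y,z): return F(P,tr(x,y,z))
def state():
    o=ctrl.get_obs(); return o["ee_pos"],R.from_rotvec(o["orientation"])
def show(n,tgt,Rtgt,p0,R0): print(n,((tgt-p0)/10).round(2).tolist(),(Rtgt*R0.inv()).as_rotvec(degrees=True).round(2).tolist())
E
python3 - <<'E'
from plan import *
_,R0=state(); p0=np.array([457.06,38.9,82.7])
Rb=Rt*R.from_euler('x',180,degrees=True)
Rn=R.from_rotvec([3.129,.2817,0])
for q in [(175,1,150),(175,1,79.5),(5,1,79.5),(0,1,150)]: print(W(*q)); show(q,W(*q),Rb,p0,Rn)
print(ctrl.get_obs()["qpos"].round(2))
E
```

```text
[ 591.44892417 -148.86856611  282.63373203]
(175, 1, 150) [13.44, -18.78, 19.99] [2.18, -21.92, -9.1]
[ 617.85399737 -148.37078325  217.26727029]
(175, 1, 79.5) [16.08, -18.73, 13.46] [2.18, -21.92, -9.1]
[ 460.26074314 -151.34169798  153.58414941]
(5, 1, 79.5) [0.32, -19.02, 7.09] [2.18, -21.92, -9.1]
[ 429.22057422 -151.92686068  217.07757819]
(0, 1, 150) [-2.78, -19.08, 13.44] [2.18, -21.92, -9.1]
[0.06 0.42 2.08 0.   0.65 1.45]
```

{"fn": "servo_tool", "kwargs": {
  "increments": [
    [0,0,4,0,0,0,-1],
    [0,0,8,0,0,0,-1],
    [0,0,12,0,0,0,-1],
    [0,0,16,0,0,0,-1],
    [3,-4,20,0.5,-5.5,-2.3,-1],
    [7,-8,20,1.1,-11,-4.5,-1],
    [10,-13,20,1.6,-16.4,-6.8,-1],
    [13.4,-18.8,20,2.18,-21.92,-9.1,-1],
    [13.4,-18.8,20,2.18,-21.92,-9.1,-1],
    [13.4,-18.8,20,2.18,-21.92,-9.1,-1],
    [13.4,-18.8,20,2.18,-21.92,-9.1,-1],
    [14.7,-18.8,17,2.18,-21.92,-9.1,-1],
    [15.6,-18.7,14.6,2.18,-21.92,-9.1,-1],
    [16.1,-18.7,13.5,2.18,-21.92,-9.1,-1],
    [16.1,-18.7,13.5,2.18,-21.92,-9.1,-1]
  ]
}}

```text
t: 4.1
ee_pos: [616.8, -147.2, 214.2]
orientation: [-3.08, -0.029, -0.59]
ft_force: [0.3, 0.7, -1.6]
width: 23.8
grasp_force: 30.0
```

```bash
python3 - <<'E'
from plan import *
print(ctrl.get_obs()["ee_pos"].round(1)); snap("side","s1"); snap("top","t1")
crop("s1",190,110,330,220,4,"x1"); crop("t1",290,155,390,300,4,"x2")
a=cv2.imread("pics/x1.png");b=cv2.imread("pics/x2.png");b=cv2.resize(b,(303,440))
cv2.imwrite("pics/m1.png",np.hstack([a[:,:497],b]))
E
```

```text
[ 616.8 -147.2  214.2]
```

View pics/m1.png

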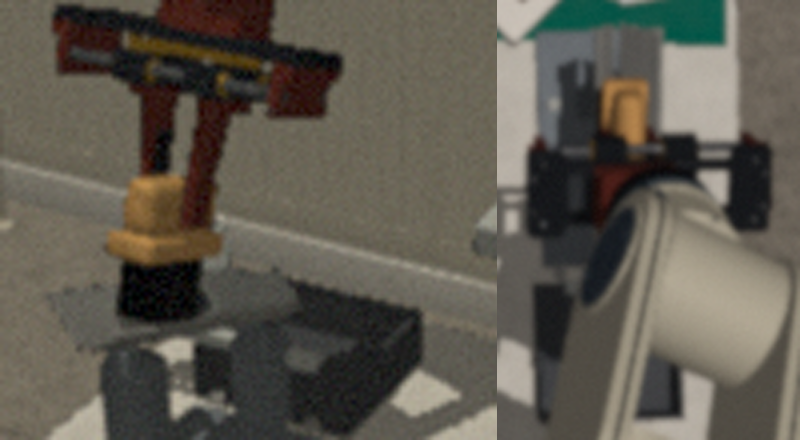

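The brush sits in the V uphill of the scrap, clear of everything else. Sweeping now.

{"fn": "servo_tool", "kwargs": {
  "increments": [
    [-0.9,0,-0.37,0,0,0,-1],
    [-1.8,0,-0.73,0,0,0,-1],
    [-2.8,-0.1,-1.12,0,0,0,-1],
    [-3.7,-0.1,-1.5,0,0,0,-1],
    [-4.6,-0.1,-1.86,0,0,0,-1],
    [-5.6,-0.1,-2.26,0,0,0,-1],
    [-6.5,-0.1,-2.63,0,0,0,-1],
    [-7.4,-0.1,-3.0,0,0,0,-1],
    [-8.4,-0.2,-3.4,0,0,0,-1],
    [-9.3,-0.2,-3.76,0,0,0,-1],
    [-10.2,-0.2,-4.12,0,0,0,-1],
    [-11.1,-0.2,-4.5,0,0,0,-1],
    [-12.1,-0.2,-4.9,0,0,0,-1],
    [-13,-0.2,-5.25,0,0,0,-1],
    [-13.9,-0.3,-5.6,0,0,0,-1],
    [-14.8,-0.3,-6.0,0,0,0,-1],
    [-15.8,-0.3,-6.4,0,0,0,-1],
    [-16.8,-0.3,-6.8,0,0,0,-1],
    [-16.8,-0.3,-6.8,0,0,0,-1]
  ]
}}

```text
t: 5.78
ee_pos: [447.4, -150.4, 148.4]
orientation: [-3.08, -0.027, -0.594]
ft_force: [-0.7, -0.2, -1.9]
width: 23.8
grasp_force: 30.0
```

```bash
python3 - <<'E'
from plan import *
print(ctrl.get_obs()["ee_pos"].round(1)); snap("side","s2"); crop("s2",190,110,330,220,4,"x1")
E
```

```text
[ 447.4 -150.4  148.4]
```

View pics/x1.png

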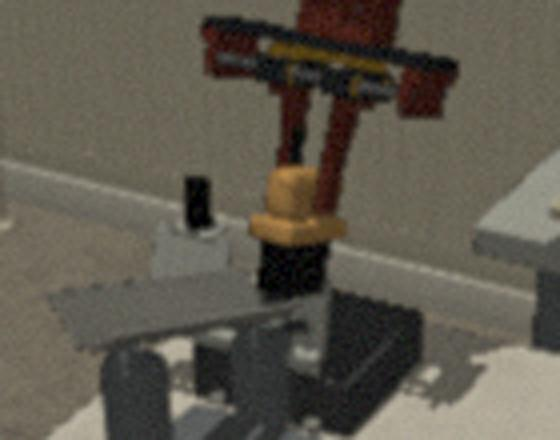

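The trough looks clear, but one bar stands on end just past the low end, at about (310,330). I'll push on a little to topple it, then raise the brush and check.

{"fn": "servo_tool", "kwargs": {
  "increments": [
    [-1,0,-0.4,0,0,0,-1],
    [-2,0,-0.8,0,0,0,-1],
    [-3,0,-1.4,0,0,0,-1],
    [-3.6,0,-2,0,0,0,-1],
    [-4.2,0,-2.4,0,0,0,-1],
    [-4.6,0,-2.4,0,0,0,-1],
    [-4.6,0,-2.4,0,0,0,-1],
    [-4.6,0,1,0,0,0,-1],
    [-4.6,0,5,0,0,0,-1],
    [-3,4,9,0,5.5,0,-1],
    [-2,8,9,0,11,0,-1],
    [-1,12,9,0,16.5,0,-1],
    [-1,16,9,0,22,0,-1],
    [-1,19,9,0,22,0,-1],
    [-1,19,9,0,22,0,-1],
    [-1,19,9,0,22,0,-1],
    [-1,19,9,0,22,0,-1]
  ]
}}

```text
t: 7.25
ee_pos: [440.9, 40.6, 240.2]
orientation: [-3.135, -0.033, -0.003]
ft_force: [-0.1, 0.1, -2.2]
width: 23.7
grasp_force: 30.0
```

```bash
python3 - <<'E'
from plan import *
o=ctrl.get_obs();print(o["ee_pos"].round(1),o["orientation"].round(3)); snap("side","s2"); snap("top","t2")
crop("s2",190,110,330,260,4,"x1"); crop("t2",200,155,390,305,4,"x2")
b=cv2.imread("pics/x2.png");a=cv2.imread("pics/x1.png")
b=cv2.resize(b,(600,474)); 
c=np.zeros((600,800,3),np.uint8); c[:474,:440]=cv2.resize(b,None,fx=1,fy=1)[:, 160:]; c[:400,440:]=cv2.resize(a,(373,400))[:,:360]
cv2.imwrite("pics/m2.png",c)
E
```

```text
[440.9  40.6 240.2] [-3.135e+00 -3.300e-02 -3.000e-03]
```

View pics/m2.png

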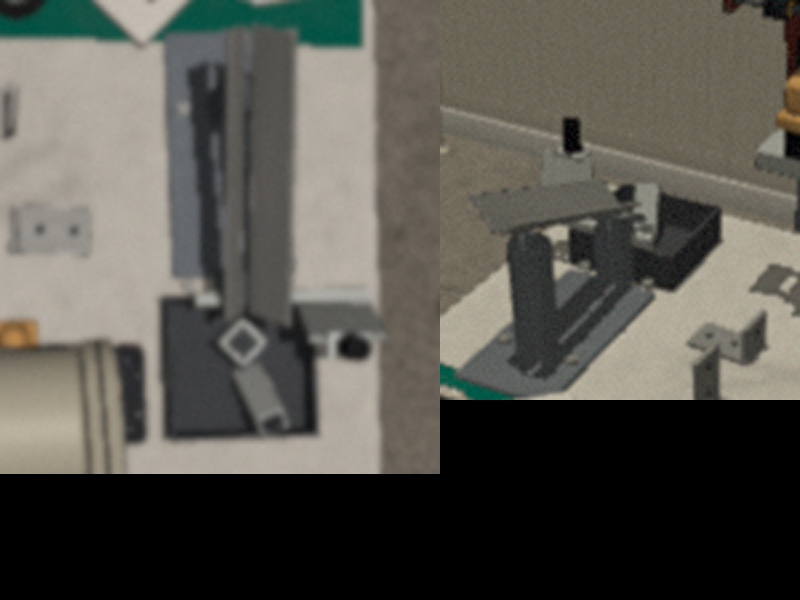

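```bash
python3 - <<'E'
from plan import *
u=(240+160)/600*190+200; v=340/474*150+155
print(at_z("t2",u,v,60),W(0,0,0),F(P,[-104,0,4]),F(P,[-221,0,4]))
u2=(262+160)/600*190+200; v2=400/474*150+155; print("lying",at_z("t2",u2,v2,30))
E
```

```text
[ 459.8 -151.7   60. ] [ 485.42042948 -151.86757057   78.        ] [ 496.41847535 -151.66023773    4.        ] [ 379.43926012 -153.86550518    4.        ]
lying [ 405.8 -174.1   30. ]
```

{"fn": "servo_tool", "kwargs": {
  "increments": [
    [0,0,-4,0,0,0,-1],
    [0,0,-8,0,0,0,-1],
    [0,0,-12,0,0,0,-1],
    [0,0,-15.5,0,0,0,-1],
    [0,0,-17.2,0,0,0,-1],
    [0,0,-17.8,0,0,0,-1],
    [0,0,-17.8,0,0,0,-1],
    [0,0,-17.8,0,0,0,-1],
    [0,0,-17.8,0,0,0,0],
    [0,0,-17.8,0,0,0,0],
    [0,0,-17.8,0,0,0,0],
    [0,0,-16,0,0,0,0],
    [0,0,-12,0,0,0,0],
    [0,0,-8,0,0,0,0],
    [0,0,-4,0,0,0,0],
    [0,0,-1,0,0,0,0],
    [0.5,-4,-1,0,0,0,0],
    [0.5,-8,-1,0,0,0,0],
    [1,-12,-1,0,0,0,0],
    [1,-16,-1,0,0,0,0]
  ]
}}

```text
t: 9.02
ee_pos: [450.6, -122.8, 230.8]
orientation: [-3.135, -0.028, -0.004]
ft_force: [0.7, -0.6, -0.3]
width: 44.0
grasp_force: 0.0
```

{"fn": "servo_tool", "kwargs": {
  "increments": [
    [1,-4,0,0,0,0,0.2],
    [1,-8,0,0,0,0,0.2],
    [1,-11,0,0,0,0,0.2],
    [1,-11,-3,0,0,0,0.2],
    [1,-11,-6,0,0,0,0.2],
    [1,-11,-9,0,0,0,0.2],
    [1,-11,-10.1,0,0,0,0.2],
    [1,-11,-10.1,0,0,0,0.2],
    [1,-11,-10.1,0,0,0,-1],
    [1,-11,-10.1,0,0,0,-1],
    [1,-11,-10.1,0,0,0,-1],
    [1,-11,-10.1,0,0,0,-1],
    [1,-11,-10.1,0,0,0,-1],
    [1,-11,-10.1,0,0,0,-1],
    [1,-11,-10.1,0,0,0,-1]
  ]
}}

```text
t: 10.27
ee_pos: [460.8, -231.5, 129.8]
orientation: [-3.136, -0.027, -0.003]
ft_force: [-0.4, 0.2, 7.1]
width: 21.1
grasp_force: 30.0
```

Knob gripped, at 21–22 mm. Sliding it shut.

{"fn": "servo_tool", "kwargs": {
  "increments": [
    [0,1,0,0,0,0,-1],
    [0,2,0,0,0,0,-1],
    [0,3,0,0,0,0,-1],
    [0,4,0,0,0,0,-1],
    [-0.1,5,0,0,0,0,-1],
    [-0.1,6,0,0,0,0,-1],
    [-0.1,7,0,0,0,0,-1],
    [-0.1,7.6,0,0,0,0,-1],
    [-0.1,8.1,0,0,0,0,-1],
    [-0.1,8.2,0,0,0,0,-1],
    [-0.1,8.2,0,0,0,0,-1],
    [-0.1,8.2,0,0,0,0,-1]
  ]
}}

```text
t: 11.27
ee_pos: [458.9, -152.8, 129.8]
orientation: [-3.141, -0.031, -0.001]
ft_force: [-8.4, -22.1, 7.4]
width: 21.7
grasp_force: 30.0
```

{"fn": "servo_tool", "kwargs": {
  "increments": [
    [-0.1,-0.3,0,0,0,0,0.3],
    [-0.1,-0.3,0,0,0,0,0.3],
    [-0.1,-0.3,0,0,0,0,0.3],
    [-0.1,-0.3,4,0,0,0,0.3],
    [-0.1,-0.3,8,0,0,0,0.3],
    [-0.1,-0.3,12,0,0,0,1],
    [-0.1,-0.3,12,0,0,0,1]
  ]
}}

```text
t: 11.85
ee_pos: [462.1, -153.0, 255.6]
orientation: [-3.138, -0.028, -0.018]
ft_force: [1.5, 0.8, 0.3]
width: 65.0
grasp_force: 0.0
```

```bash
cat >> plan.py <<'E'
BR={"A":(655,156),"B":(660,62),"C":(545,185),"D":(556,20),"E":(445,188)}
def diff(tag):
    a=cv2.imread("pics/top0.png").astype(float);b=cv2.imread(f"pics/{tag}.png").astype(float)
    a=cv2.GaussianBlur(a,(0,0),1.2);b=cv2.GaussianBlur(b,(0,0),1.2)
    for n,(x,y) in BR.items():
        u,v=proj(tag,[x,y,10]).astype(int); s=np.s_[v-18:v+18,u-22:u+22]; print(n,(u,v),abs(a[s]-b[s]).max(2).mean().round(1),(abs(a[s]-b[s]).max(2)>30).sum())
E
python3 - <<'E'
from plan import *
snap("top","t3"); snap("side","s3"); diff("t3"); 
crop("t3",180,155,390,305,3.8,"x3")
Rg=R.from_euler('x',180,degrees=True)
for nm,L,phi in(("long",70,45),("short",45,-45)):
    Rb=Rt*R.from_euler('x',phi+180,degrees=True)
    Ld=np.array([0,-.707,.707]);S=np.array([0,.707,.707]); a,b=(Ld,S) if phi>0 else (S,Ld)
    for x in (60,100,140,175,207):
        for e in (40,4): print(nm,x,e,W(*(np.array([x,0,e])+(L-21)*a+3*b)).round(0))
    for yaw in (1.1,10,22): print(yaw,(Rb*(R.from_euler('z',yaw,degrees=True)*Rg).inv()).as_rotvec(degrees=True).round(1))
E
```

```text
A (np.int64(214), np.int64(192)) 1.4 0
B (np.int64(247), np.int64(190)) 1.4 0
C (np.int64(204), np.int64(231)) 1.4 0
D (np.int64(263), np.int64(227)) 1.4 0
E (np.int64(203), np.int64(267)) 1.4 0
long 60 40 [ 513. -184.  172.]
long 60 4 [ 526. -184.  138.]
long 100 40 [ 550. -183.  187.]
long 100 4 [ 563. -183.  153.]
long 140 40 [ 587. -182.  202.]
long 140 4 [ 601. -182.  168.]
long 175 40 [ 620. -182.  215.]
long 175 4 [ 633. -182.  181.]
long 207 40 [ 649. -181.  227.]
long 207 4 [ 663. -181.  193.]
1.1 [ 44.8 -20.    8.6]
10 [ 46.2 -16.4   0.3]
22 [ 47.7 -11.5 -11. ]
short 60 40 [ 519. -136.  155.]
short 60 4 [ 532. -136.  122.]
short 100 40 [ 556. -136.  170.]
short 100 4 [ 569. -135.  137.]
short 140 40 [ 593. -135.  185.]
short 140 4 [ 606. -135.  152.]
short 175 40 [ 625. -134.  198.]
short 175 4 [ 639. -134.  165.]
short 207 40 [ 655. -134.  210.]
short 207 4 [ 668. -134.  177.]
1.1 [-44.  -21.7  -8.7]
10 [-42.3 -25.1 -17. ]
22 [-39.8 -29.6 -28.2]
```

View pics/x3.png

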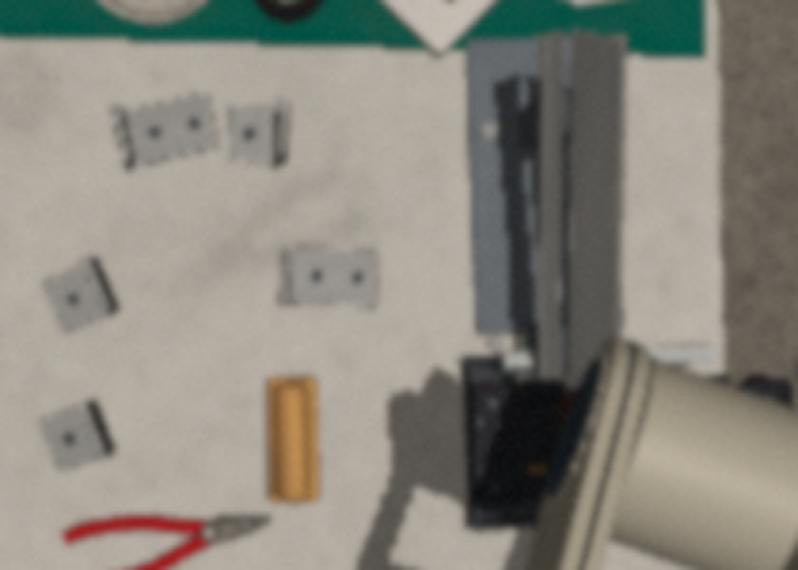

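The trough is empty, the brush is standing clear on the bench, and no bracket has moved. Going for D.

{"fn": "servo_tool", "kwargs": {
  "increments": [
    [2,3.5,-1,0,0,0,1],
    [4,7.2,-2,0,0,0,1],
    [6,11,-2,0,0,0,1],
    [8,15,-3,0,0,0,1],
    [9.9,18.5,-4,0,0,0,1],
    [9.9,19.5,-6,0,0,0,1],
    [9.9,19.5,-10,0,0,0,1],
    [9.9,19.5,-14,0,0,0,1],
    [9.9,19.5,-18,0,0,0,1],
    [9.9,19.5,-21,0,0,0,1],
    [9.9,19.5,-22.5,0,0,0,1],
    [9.9,19.5,-22.5,0,0,0,0.3],
    [9.9,19.5,-22.5,0,0,0,-0.3],
    [9.9,19.5,-22.5,0,0,0,-1],
    [9.9,19.5,-22.5,0,0,0,-1],
    [9.9,19.5,-22.5,0,0,0,-1],
    [9.9,19.5,-22.5,0,0,0,-1],
    [9.9,19.5,-22.5,0,0,0,-1],
    [9.9,19.5,-22.5,0,0,0,-1],
    [9.9,19.5,-22.5,0,0,0,-1]
  ]
}}

```text
t: 13.62
ee_pos: [557.3, 42.9, 24.1]
orientation: [-3.134, -0.027, -0.001]
ft_force: [-0.7, 0.2, -0.1]
width: 31.6
grasp_force: 0.0
```

{"fn": "servo_tool", "kwargs": {
  "increments": [
    [0,0,0,0,0,0,-1],
    [0,0,0,0,0,0,-1],
    [0,0,0,0,0,0,-1],
    [0,0,0,0,0,0,-1],
    [0,0,0,0,0,0,-1],
    [0,0,4,0,0,0,-1],
    [0,0,8,0,0,0,-1],
    [0,0,12,0,0,0,-1],
    [0,0,16,0,0,0,-1],
    [0,0,19,0,0,0,-1]
  ]
}}

```text
t: 14.45
ee_pos: [557.5, 43.0, 216.8]
orientation: [-3.134, -0.027, -0.004]
ft_force: [1.3, -0.6, -0.5]
width: 5.7
grasp_force: 30.0
```

{"fn": "servo_tool", "kwargs": {
  "increments": [
    [0,-2,0,-5.5,-2.7,-1.1,-1],
    [-1,-4,0,-11,-5.4,-2.2,-1],
    [-1,-7,0,-16.5,-8.1,-3.3,-1],
    [-2,-9,0,-22,-10.9,-4.4,-1],
    [-2,-11,0,-27.5,-13.6,-5.5,-1],
    [-3,-13,0,-33,-16.3,-6.5,-1],
    [-3,-15,0,-38.5,-19,-7.6,-1],
    [-3.8,-17.9,0,-44,-21.7,-8.7,-1],
    [-3.8,-17.9,0,-44,-21.7,-8.7,-1],
    [-3.8,-17.9,-1,-44,-21.7,-8.7,-1],
    [-3.8,-17.9,-3,-44,-21.7,-8.7,-1],
    [-3.8,-17.9,-5.9,-44,-21.7,-8.7,-1],
    [-3.8,-17.9,-5.9,-44,-21.7,-8.7,-1],
    [-3.8,-17.9,-5.9,-44,-21.7,-8.7,-1]
  ]
}}

```text
t: 15.62
ee_pos: [544.1, -155.9, 226.2]
orientation: [2.384, -0.135, 0.395]
ft_force: [-0.9, -1.1, -1.3]
width: 5.6
grasp_force: 30.0
```

```bash
python3 - <<'E'
from plan import *
snap("side","s4"); crop("s4",190,110,330,215,5.6,"x4"); print(ctrl.get_obs()["qpos"].round(2))
im=cv2.imread("pics/x4.png")
for q in [(0,0,0),(250,0,0),(250,14,14),(0,14,14),(0,-30,30),(250,-30,30)]:
    u,v=(proj("s4",W(*q))-[190,110])*5.6; cv2.circle(im,(int(u),int(v)),4,(0,0,255),-1)
cv2.imwrite("pics/x4.png",im)
E
```

```text
[ 0.08  0.34  2.03 -1.09  0.88  2.54]
```

View pics/x4.png

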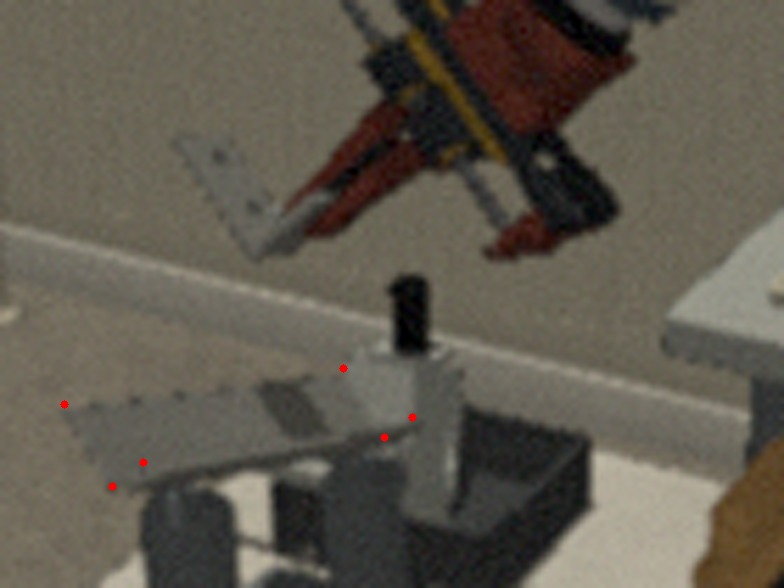

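Joint 6 reached its limit (2.54). I'll set D back down and re-grip it a half turn round.

```bash
python3 - <<'E'
from plan import *
p,r=state(); print(p,r.as_matrix().round(2).tolist()); show("back",np.array([557.1,42.9,213.7]),R.from_rotvec([-3.134,-.027,-.002]),p,r)
E
```

```text
[ 544.05258578 -155.92286967  226.23092792] [[0.95, -0.2, 0.24], [0.01, -0.75, -0.67], [0.32, 0.63, -0.7]]
back [1.3, 19.88, -1.25] [41.79, 18.25, 7.18]
```

{"fn": "servo_tool", "kwargs": {
  "increments": [
    [0,3,0,5.2,2.3,0.9,-1],
    [0.2,6,0,10.4,4.6,1.8,-1],
    [0.4,9,0,15.6,6.8,2.7,-1],
    [0.6,12,0,20.8,9.1,3.6,-1],
    [0.8,15,0,26,11.4,4.5,-1],
    [1,18,0,31.2,13.7,5.4,-1],
    [1.3,19.9,0,36.5,16,6.3,-1],
    [1.3,19.9,0,41.8,18.25,7.2,-1],
    [1.3,19.9,0,41.8,18.25,7.2,-1],
    [1.3,19.9,0,41.8,18.25,7.2,-1]
  ]
}}

```text
t: 16.5
ee_pos: [556.7, 41.9, 226.7]
orientation: [-3.137, -0.022, -0.004]
ft_force: [1.4, -0.2, -1.1]
width: 5.6
grasp_force: 30.0
```

```bash
python3 - <<'E'
from plan import *
p,r=state(); print(p,ctrl.get_obs()["qpos"].round(2),ctrl.get_obs()["width"]); show("fix",np.array([557.1,42.9,213.7]),R.from_rotvec([-3.134,-.027,-.002]),p,r)
E
```

```text
[556.67575159  41.90405996 226.73097646] [0.05 0.32 1.78 0.01 1.04 1.61] 5.6110140548156835
fix [0.04, 0.1, -1.3] [0.17, 0.06, 0.18]
```

{"fn": "servo_tool", "kwargs": {
  "increments": [
    [0,0,-4,0,0,0,-1],
    [0,0,-8,0,0,0,-1],
    [0,0,-12,0,0,0,-1],
    [0,0,-16,0,0,0,-1],
    [0,0,-19,0,0,0,-1],
    [0,0,-20.2,0,0,0,-1],
    [0,0,-20.2,0,0,0,-1],
    [0,0,-20.2,0,0,0,-0.3],
    [0,0,-20.2,0,0,0,0],
    [0,0,-20.2,0,0,0,0],
    [0,0,-20.2,0,0,0,0],
    [0,0,-18,0,0,0,0],
    [0,0,-14.5,0,0,0,0],
    [0,0,-13.5,0,0,7,0.3],
    [0,0,-13.5,0,0,14,0.3],
    [0,0,-13.5,0,0,21,0.3],
    [0,0,-13.5,0,0,28,0.3],
    [0,0,-13.5,0,0,35,0.3],
    [0,0,-13.5,0,0,42,0.3],
    [0,0,-13.5,0,0,49,0.3]
  ]
}}

```text
t: 18.17
ee_pos: [557.0, 43.1, 93.0]
orientation: [-2.837, -1.333, -0.0]
ft_force: [-0.7, -0.2, 0.1]
width: 57.4
grasp_force: 0.0
```

{"fn": "servo_tool", "kwargs": {
  "increments": [
    [0,0,0,0,0,7,0.3],
    [0,0,0,0,0,14,0.3],
    [0,0,0,0,0,21,0.3],
    [0,0,0,0,0,28,0.3],
    [0,0,0,0,0,35,0.3],
    [0,0,0,0,0,42,0.3],
    [0,0,0,0,0,49,0.3],
    [0,0,0,0,0,56,0.3],
    [0,0,0,0,0,63,0.3],
    [0,0,0,0,0,70,0.3],
    [0,0,0,0,0,77,0.3],
    [0,0,0,0,0,84,0.3],
    [0,0,0,0,0,91,0.3],
    [0,0,0,0,0,98,0.3],
    [0,0,0,0,0,105,0.3],
    [0,0,0,0,0,112,0.3],
    [0,0,0,0,0,119,0.3],
    [0,0,0,0,0,126,0.3],
    [0,0,0,0,0,131,0.3],
    [0,0,0,0,0,131,0.3]
  ]
}}

```text
t: 19.83
ee_pos: [556.9, 43.2, 92.9]
orientation: [0.032, -3.14, 0.012]
ft_force: [0.4, 0.5, -0.4]
width: 56.8
grasp_force: 0.0
```

{"fn": "servo_tool", "kwargs": {
  "increments": [
    [0,0,-3,0,0,0,0.3],
    [0,0,-6.7,0,0,0,0],
    [0,0,-6.7,0,0,0,-1],
    [0,0,-6.7,0,0,0,-1],
    [0,0,-6.7,0,0,0,-1],
    [0,0,-6.7,0,0,0,-1],
    [0,0,-6.7,0,0,0,-1],
    [0,0,-6.7,0,0,0,-1],
    [0,0,-6.7,0,0,0,-1],
    [0,0,-6.7,0,0,0,-1],
    [0,0,-6.7,0,0,0,-1],
    [0,0,-3,0,0,0,-1],
    [0,0,1,0,0,0,-1],
    [0,0,5,0,0,0,-1],
    [0,0,9,0,0,0,-1],
    [0,0,12,0,0,0,-1],
    [0,0,12,0,0,0,-1]
  ]
}}

```text
t: 21.25
ee_pos: [560.2, 43.5, 219.0]
orientation: [-0.027, 3.133, -0.011]
ft_force: [1.4, 0.2, -0.9]
width: 6.3
grasp_force: 30.0
```

```bash
cat >> plan.py <<'E'
def target(typ,x,e,flip,d=21):
    L,phi=(70,45) if typ=="long" else (45,-45)
    l=np.array([0,-.7071,.7071]);S=np.array([0,.7071,.7071]); a,b=(l,S) if phi>0 else (S,l)
    Rb=Rt*R.from_euler('x',phi+180,degrees=True)
    if flip: Rb=Rb*R.from_euler('z',180,degrees=True)
    return W(*(np.array([x,0,e])+(L-d)*a+3*b)),Rb
def go(typ,x,flip,es=(60,40,4),d=21,p0=None):
    p,r=state(); o=ctrl.get_obs(); print(p.round(1),o["qpos"].round(2),o["width"].round(1))
    for e in es: show(e,*target(typ,x,e,flip,d),p,r)
E
python3 -c "
from plan import *
go('short',60,True)"
```

```text
Traceback (most recent call last):
  File "plan.py", line 22, in go
    p,r=state(); o=ctrl.get_obs(); print(p.round(1),o["qpos"].round(2),o["width"].round(1))
                                                                       ^^^^^^^^^^^^^^^^
AttributeError: 'float' object has no attribute 'round'
```

{"fn": "servo_tool", "kwargs": {
  "increments": [
    [0,0,0,0,0,0,-1],
    [0,0,0,0,0,0,-1],
    [0,0,0,0,0,0,-1]
  ]
}}

```text
t: 21.5
ee_pos: [555.3, 43.1, 210.4]
orientation: [0.027, -3.136, 0.012]
ft_force: [-0.4, 0.0, -0.9]
width: 5.9
grasp_force: 30.0
```

```bash
sed -i 's/o\["width"\].round(1)/o["width"]/' plan.py; python3 -c "
from plan import *
go('short',60,True)"
```

```text
[555.3  43.1 210.4] [ 0.06  0.34  1.79 -0.01  1.02 -1.52] 5.87440838566276
60 [-4.42, -17.97, -3.66] [-43.65, -21.97, -8.34]
40 [-3.67, -17.95, -5.51] [-43.65, -21.97, -8.34]
4 [-2.32, -17.93, -8.85] [-43.65, -21.97, -8.34]
```

{"fn": "servo_tool", "kwargs": {
  "increments": [
    [0,-2,0,-5.5,-2.7,-1,-1],
    [-1,-4,0,-11,-5.5,-2.1,-1],
    [-1,-7,0,-16.4,-8.2,-3.1,-1],
    [-2,-9,0,-21.8,-11,-4.2,-1],
    [-2,-11,0,-27.3,-13.7,-5.2,-1],
    [-3,-13,0,-32.7,-16.5,-6.3,-1],
    [-3,-15,0,-38.2,-19.2,-7.3,-1],
    [-4.2,-18,0,-43.6,-22,-8.3,-1],
    [-4.2,-18,0,-43.6,-22,-8.3,-1],
    [-4.2,-18,-1,-43.6,-22,-8.3,-1],
    [-4.2,-18,-3,-43.6,-22,-8.3,-1],
    [-3.8,-18,-5.6,-43.6,-22,-8.3,-1],
    [-3.8,-18,-5.6,-43.6,-22,-8.3,-1],
    [-3.8,-18,-5.6,-43.6,-22,-8.3,-1],
    [-3.8,-18,-5.6,-43.6,-22,-8.3,-1],
    [-3.8,-18,-5.6,-43.6,-22,-8.3,-1],
    [-3.8,-18,-5.6,-43.6,-22,-8.3,-1]
  ]
}}

```text
t: 22.92
ee_pos: [519.2, -136.2, 157.8]
orientation: [0.181, 2.562, -1.054]
ft_force: [0.0, 0.7, -0.6]
width: 5.9
grasp_force: 30.0
```

```bash
python3 - <<'E'
from plan import *
go('short',60,True,(40,6,2))
snap("side","s5"); crop("s5",210,110,330,200,6,"x5")
E
```

```text
[ 519.2 -136.2  157.8] [ 0.16  0.47  2.13 -1.31  0.87 -0.2 ] 5.9060982128432995
40 [-0.06, -0.02, -0.25] [-0.04, 0.19, -0.15]
6 [1.21, 0.01, -3.4] [-0.04, 0.19, -0.15]
2 [1.36, 0.01, -3.77] [-0.04, 0.19, -0.15]
```

View pics/x5.png

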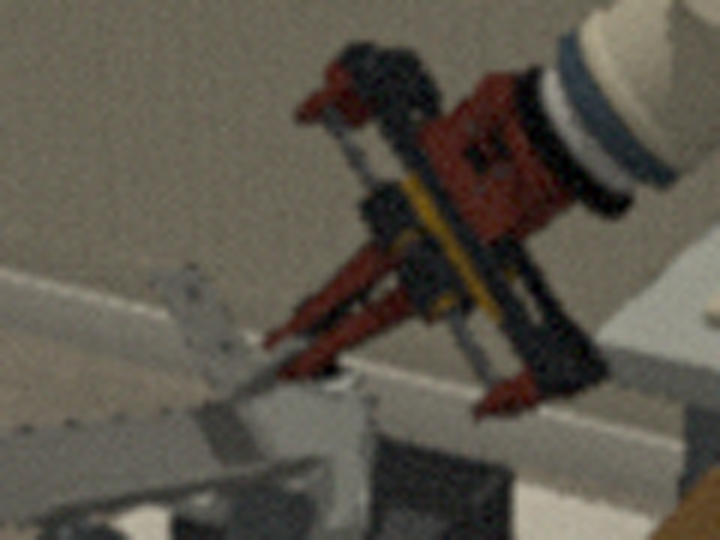

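{"fn": "servo_tool", "kwargs": {
  "increments": [
    [0.4,0,-1,1.9,0,0.7,-1],
    [0.8,0,-2,3.7,0,1.5,-1],
    [1.1,0,-3,3.7,0,1.5,-1],
    [1.2,0,-3.4,3.7,0,1.5,-1],
    [1.2,0,-3.4,3.7,0,1.5,-1],
    [1.2,0,-3.4,3.7,0,1.5,-1],
    [1.2,0,-3.4,3.7,0,1.5,-1]
  ]
}}

```text
t: 23.55
ee_pos: [533.1, -131.4, 128.5]
orientation: [0.169, 2.607, -0.964]
ft_force: [0.2, 0.0, -1.2]
width: 5.7
grasp_force: 30.0
```

```bash
python3 - <<'E'
from plan import *
go('short',60,True,(6,2)); print(ctrl.get_obs()["ft_force"])
E
```

```text
[ 533.1 -131.4  128.5] [ 0.13  0.51  2.11 -1.31  0.78 -0.21] 5.661806400985698
6 [-0.18, -0.47, -0.47] [-3.98, -0.5, -1.18]
2 [-0.03, -0.47, -0.84] [-3.98, -0.5, -1.18]
[ 0.18103433  0.02117683 -1.24031485]
```

```bash
cat >> plan.py <<'E'
def target(typ,x,e,flip,d=21,pit=22,roll=45):
    L,phi=(70,roll) if typ=="long" else (45,-roll)
    l=np.array([0,-.7071,.7071]);S=np.array([0,.7071,.7071])
    Rb=Rf*R.from_euler('y',-pit,degrees=True)*R.from_euler('x',phi,degrees=True)
    off=Rb.apply([0,(3 if phi>0 else -3),L-d])
    Rb=Rb*R.from_euler('x',180,degrees=True)
    if flip: Rb=Rb*R.from_euler('z',180,degrees=True)
    return W(x,0,e)+off,Rb
def go(typ,x,flip,es=(60,40,4),**k):
    p,r=state(); o=ctrl.get_obs(); print(p.round(1),o["qpos"].round(2),o["width"],o["ft_force"].round(1))
    for e in es: show(e,*target(typ,x,e,flip,**k),p,r)
E
python3 -c "
from plan import *
go('short',100,True,(40,25,8),pit=13)"
```

```text
[ 533.1 -131.4  128.5] [ 0.13  0.51  2.11 -1.31  0.78 -0.21] 5.661806400985698 [ 0.2  0.  -1.2]
40 [2.54, -0.42, 4.27] [-4.23, 8.49, -0.87]
25 [3.1, -0.41, 2.88] [-4.23, 8.49, -0.87]
8 [3.74, -0.4, 1.3] [-4.23, 8.49, -0.87]
```

{"fn": "servo_tool", "kwargs": {
  "increments": [
    [0,0,3,0,4,0,-1],
    [2,-0.2,4.3,-2,8.5,-0.4,-1],
    [2.5,-0.4,4.3,-4.2,8.5,-0.9,-1],
    [2.5,-0.4,4.3,-4.2,8.5,-0.9,-1],
    [3.1,-0.4,2.9,-4.2,8.5,-0.9,-1],
    [3.1,-0.4,2.9,-4.2,8.5,-0.9,-1],
    [3.1,-0.4,2.9,-4.2,8.5,-0.9,-1],
    [3.1,-0.4,2.9,-4.2,8.5,-0.9,-1]
  ]
}}

```text
t: 24.22
ee_pos: [563.1, -135.7, 157.1]
orientation: [0.103, 2.704, -1.115]
ft_force: [-0.9, 0.2, -0.7]
width: 6.1
grasp_force: 30.0
```

```bash
python3 -c "
from plan import *
go('short',100,True,(25,8,4),pit=13)"
```

```text
[ 563.1 -135.7  157.1] [ 0.14  0.52  1.96 -1.1   0.94 -0.54] 6.09043472304523 [-0.9  0.2 -0.7]
25 [0.11, 0.02, 0.01] [-0.06, -0.08, 0.06]
8 [0.75, 0.03, -1.56] [-0.06, -0.08, 0.06]
4 [0.9, 0.03, -1.94] [-0.06, -0.08, 0.06]
```

{"fn": "servo_tool", "kwargs": {
  "increments": [
    [0.4,0,-0.8,0,0,0,-1],
    [0.8,0,-1.6,0,0,0,-1],
    [0.9,0,-1.8,0,0,0,-1],
    [0.9,0,-1.8,0,0,0,-1],
    [0.9,0,-1.8,0,0,0,-0.6],
    [0.9,0,-1.8,0,0,0,-0.6],
    [0.9,0,-1.8,0,0,0,-0.6],
    [0.9,0,-1.8,0,0,0,-0.6],
    [0.5,2,0.2,0,0,0,-0.6],
    [0.1,4,2.2,0,0,0,-0.6],
    [-0.3,6,4.2,0,0,0,-0.4],
    [-0.3,8,7,0,0,0,0.2],
    [-0.3,8,7,0,0,0,1]
  ]
}}

```text
t: 25.3
ee_pos: [564.0, -52.6, 231.9]
orientation: [0.104, 2.696, -1.109]
ft_force: [1.6, -0.0, 0.9]
width: 34.1
grasp_force: 0.0
```

```bash
python3 - <<'E'
from plan import *
p,r=state(); print(p.round(1)); snap("side","s6"); snap("top","t6"); diff("t6"); crop("s6",190,130,330,230,5.6,"x6")
for n,q,y in (("A",(654.7,156.2,150),10),("B",(657,45.2,150),1)): show(n,np.array(q),R.from_euler('z',y,degrees=True)*R.from_euler('x',180,degrees=True)*R.from_euler('z',180 if n=="A" else 0,degrees=True),p,r)
E
```

```text
[564.  -52.6 231.9]
A (np.int64(214), np.int64(192)) 7.1 0
B (np.int64(247), np.int64(190)) 7.1 0
C (np.int64(204), np.int64(231)) 65.3 1382
D (np.int64(263), np.int64(227)) 105.5 1317
E (np.int64(203), np.int64(267)) 41.3 1327
A [9.07, 20.88, -8.19] [43.28, 17.05, 13.61]
B [9.3, 9.78, -8.19] [20.19, -65.99, -160.85]
```

View pics/x6.png

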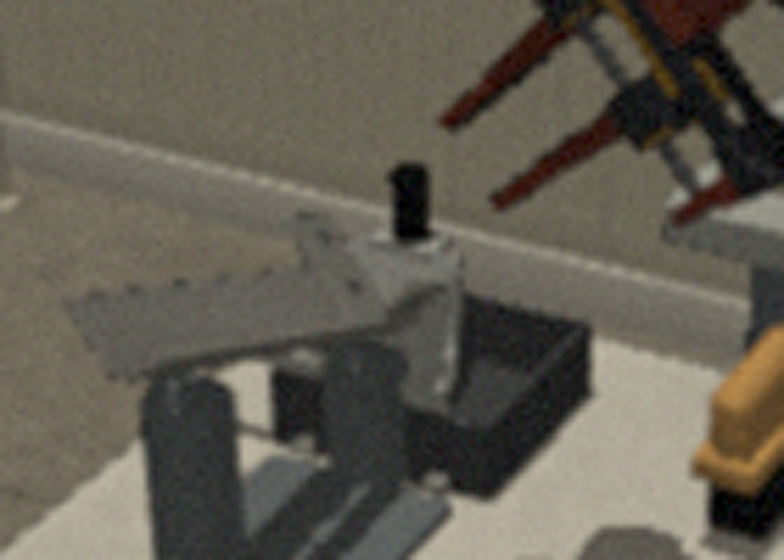

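D is seated at the low end against the gate, long leg over the tall cheek. Next A, same half-turned grip.

{"fn": "servo_tool", "kwargs": {
  "increments": [
    [1,3,0,5.4,2.1,1.7,1],
    [2,6,0,10.8,4.3,3.4,1],
    [3.5,9,0,16.2,6.4,5.1,1],
    [5,12,0,21.6,8.5,6.8,1],
    [6,15,-1,27,10.7,8.5,1],
    [7,18,-3,32.5,12.8,10.2,1],
    [9.1,20.9,-5,38,15,12,1],
    [9.1,20.9,-8.2,43.3,17.05,13.6,1],
    [9.1,20.9,-8.2,43.3,17.05,13.6,1],
    [9.1,20.9,-8.2,43.3,17.05,13.6,1],
    [9.1,20.9,-8.2,43.3,17.05,13.6,1]
  ]
}}

```text
t: 26.32
ee_pos: [651.6, 152.0, 144.8]
orientation: [0.274, -3.121, 0.008]
ft_force: [-0.2, 0.8, 0.4]
width: 88.1
grasp_force: 0.0
```

```bash
python3 - <<'E'
from plan import *
p,r=state(); print(p.round(1),ctrl.get_obs()["qpos"].round(2)); snap("top","t7"); diff("t7")
show("A",np.array([655,156.2,24]),R.from_euler('z',10,degrees=True)*R.from_euler('x',180,degrees=True)*R.from_euler('z',180,degrees=True),p,r)
E
```

```text
[651.6 152.  144.8] [ 0.21  0.58  1.57 -0.    1.   -1.53]
A (np.int64(214), np.int64(192)) 61.4 1213
B (np.int64(247), np.int64(190)) 40.0 656
C (np.int64(204), np.int64(231)) 43.6 1204
D (np.int64(263), np.int64(227)) 11.3 185
E (np.int64(203), np.int64(267)) 39.3 1325
A [0.34, 0.42, -12.08] [0.33, -0.46, -0.05]
```

{"fn": "servo_tool", "kwargs": {
  "increments": [
    [0,0,-4,0,0,0,1],
    [0,0,-8,0,0,0,1],
    [0,0,-11,0,0,0,0.5],
    [0,0,-12.3,0,0,0,0],
    [0,0,-12.3,0,0,0,-1],
    [0,0,-12.3,0,0,0,-1],
    [0,0,-12.3,0,0,0,-1],
    [0,0,-12.3,0,0,0,-1],
    [0,0,-12.3,0,0,0,-1],
    [0,0,-12.3,0,0,0,-1],
    [0,0,-12.3,0,0,0,-1],
    [0,0,-12.3,0,0,0,-1],
    [0,0,-12.3,0,0,0,-1],
    [0,0,-12.3,0,0,0,-1],
    [0,0,-12.3,0,0,0,-1]
  ]
}}

```text
t: 27.62
ee_pos: [652.2, 153.5, 22.4]
orientation: [0.278, -3.122, 0.004]
ft_force: [-0.3, 0.6, 0.7]
width: 5.9
grasp_force: 30.0
```

{"fn": "servo_tool", "kwargs": {
  "increments": [
    [0,0,4,0,0,0,-1],
    [0,0,8,0,0,0,-1],
    [0,0,12,0,0,0,-1],
    [0,0,16,0,0,0,-1],
    [0,0,20,0,0,0,-1],
    [0,0,21,0,0,0,-1],
    [0,0,21,0,0,0,-1],
    [0,0,21,0,0,0,-1],
    [0,0,21,0,0,0,-1]
  ]
}}

```text
t: 28.37
ee_pos: [650.8, 153.1, 229.8]
orientation: [0.278, -3.119, 0.005]
ft_force: [0.0, 0.4, -1.7]
width: 6.1
grasp_force: 30.0
```

```bash
python3 -c "
from plan import *
go('short',125,True,(70,25,5),pit=14,d=22)"
```

```text
[650.8 153.1 229.8] [ 0.21  0.48  1.51 -0.    1.16 -1.53] 6.136867408099658 [ 0.   0.4 -1.7]
70 [-8.05, -28.92, -2.23] [-43.21, -18.23, -13.83]
25 [-6.36, -28.89, -6.4] [-43.21, -18.23, -13.83]
5 [-5.61, -28.88, -8.25] [-43.21, -18.23, -13.83]
```

{"fn": "servo_tool", "kwargs": {
  "increments": [
    [-0.5,-3,0,-4.8,-2,-1.5,-1],
    [-1.3,-6,0,-9.6,-4,-3,-1],
    [-2,-10,0,-14.4,-6,-4.6,-1],
    [-3,-13,0,-19.2,-8,-6.1,-1],
    [-4,-16,0,-24,-10,-7.7,-1],
    [-5,-19,0,-28.8,-12.1,-9.2,-1],
    [-6,-22,0,-33.6,-14.2,-10.8,-1],
    [-7,-25,0,-38.4,-16.2,-12.3,-1],
    [-8,-28.9,-1,-43.2,-18.2,-13.8,-1],
    [-8,-28.9,-2,-43.2,-18.2,-13.8,-1],
    [-8,-28.9,-2.2,-43.2,-18.2,-13.8,-1],
    [-7,-28.9,-4.5,-43.2,-18.2,-13.8,-1],
    [-6.4,-28.9,-6.4,-43.2,-18.2,-13.8,-1],
    [-6.4,-28.9,-6.4,-43.2,-18.2,-13.8,-1],
    [-6.4,-28.9,-6.4,-43.2,-18.2,-13.8,-1],
    [-6.4,-28.9,-6.4,-43.2,-18.2,-13.8,-1],
    [-6.4,-28.9,-6.4,-43.2,-18.2,-13.8,-1]
  ]
}}

```text
t: 29.78
ee_pos: [588.6, -135.2, 169.3]
orientation: [0.108, 2.683, -1.107]
ft_force: [0.0, 0.1, -1.4]
width: 5.9
grasp_force: 30.0
```

```bash
python3 -c "
from plan import *
go('short',125,True,(25,5),pit=14,d=22)
snap('top','t8'); diff('t8')"
```

```text
[ 588.6 -135.2  169.3] [ 0.13  0.52  1.91 -1.09  0.95 -0.57] 5.896508137878948 [ 0.   0.1 -1.4]
25 [-0.13, -0.06, -0.35] [-0.0, 0.18, -0.2]
5 [0.61, -0.04, -2.2] [-0.0, 0.18, -0.2]
A (np.int64(214), np.int64(192)) 18.9 439
B (np.int64(247), np.int64(190)) 13.7 243
C (np.int64(204), np.int64(231)) 19.9 441
D (np.int64(263), np.int64(227)) 66.4 1226
E (np.int64(203), np.int64(267)) 27.7 676
```

{"fn": "servo_tool", "kwargs": {
  "increments": [
    [0.3,0,-1,0,0,0,-1],
    [0.6,0,-1.8,0,0,0,-1],
    [0.7,0,-2,0,0,0,-1],
    [0.7,0,-2,0,0,0,-1],
    [0.7,0,-2,0,0,0,-0.6],
    [0.7,0,-2,0,0,0,-0.6],
    [0.7,0,-2,0,0,0,-0.6],
    [0.7,0,-2,0,0,0,-0.6],
    [0.3,2,0,0,0,0,-0.6],
    [-0.1,4,2,0,0,0,-0.6],
    [-0.5,6,4,0,0,0,-0.4],
    [-0.5,8,7,0,0,0,0.2],
    [-3.5,6,7,0,0,0,1],
    [-6,4,7,0,0,0,1],
    [-9,2,7,0,0,0,1],
    [-11,1,7,0,0,0,1],
    [-11,1,7,0,0,0,1],
    [-11,1,7,0,0,0,1]
  ]
}}

```text
t: 31.33
ee_pos: [477.6, -126.0, 238.9]
orientation: [0.109, 2.683, -1.108]
ft_force: [-0.5, 0.0, 0.1]
width: 67.3
grasp_force: 0.0
```

```bash
python3 - <<'E'
from plan import *
go('short',125,True,(25,),pit=14)
snap('top','t9'); snap("side","s9"); diff('t9')
E
```

```text
[ 477.6 -126.   238.9] [ 0.19  0.27  2.11 -1.03  1.01 -0.61] 67.34091330904954 [-0.5  0.   0.1]
25 [10.94, -0.91, -7.24] [0.01, 0.16, -0.15]
A (np.int64(214), np.int64(192)) 14.3 351
B (np.int64(247), np.int64(190)) 8.3 137
C (np.int64(204), np.int64(231)) 3.5 0
D (np.int64(263), np.int64(227)) 12.0 206
E (np.int64(203), np.int64(267)) 15.4 309
```

```bash
python3 - <<'E'
from plan import *
a=cv2.imread("pics/t9.png")[170:290,180:290]; b=cv2.imread("pics/s9.png")[140:215,200:300]
c=np.zeros((600,800,3),np.uint8); c[:480,:440]=cv2.resize(a,None,fx=4,fy=4,interpolation=cv2.INTER_CUBIC); c[:262,445:795]=cv2.resize(b,(350,262),interpolation=cv2.INTER_CUBIC)
cv2.imwrite("pics/m9.png",c[:490])
E
```

```text
(no output)
```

View pics/m9.png

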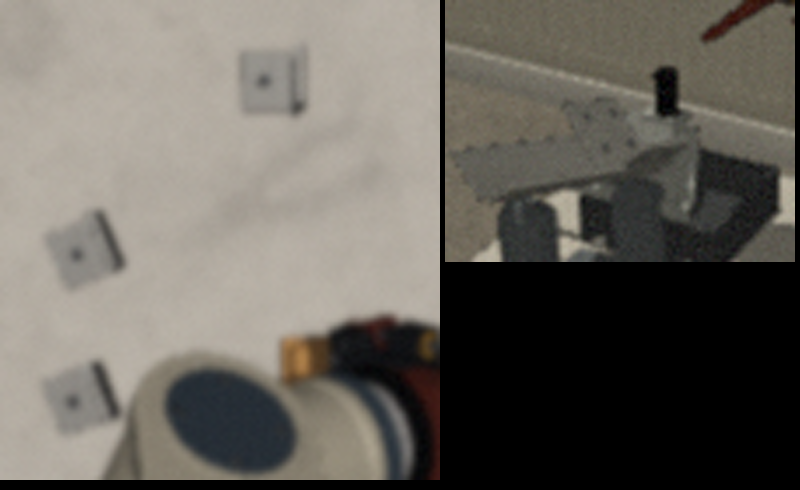

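Two brackets are seated side by side, and B, C and E are untouched. I now untilt, turn the wrist back and go for B.

```bash
python3 - <<'E'
from plan import *
p,r=state(); show("up",np.array([657.5,45.2,230]),R.from_euler('z',1.1,degrees=True)*R.from_euler('y',180,degrees=True),p,r)
E
```

```text
up [17.8, 17.04, -0.89] [44.47, 14.41, 5.42]
```

{"fn": "servo_tool", "kwargs": {
  "increments": [
    [2,2,0,5.6,1.8,0.7,1],
    [4,4,0,11.1,3.6,1.4,1],
    [6,6,0,16.7,5.4,2,1],
    [8,8,0,22.2,7.2,2.7,1],
    [10,10,0,27.8,9,3.4,1],
    [12,12,0,33.4,10.8,4.1,1],
    [14,14,0,39,12.6,4.7,1],
    [16,15.5,0,44.5,14.4,5.4,1],
    [17.8,17,0,44.5,14.4,5.4,1],
    [17.8,17,0,44.5,14.4,5.4,1],
    [17.8,17,0,44.5,14.4,5.4,1]
  ]
}}

```text
t: 32.35
ee_pos: [657.4, 44.9, 237.6]
orientation: [0.033, -3.14, 0.001]
ft_force: [-0.2, -0.3, -0.5]
width: 87.7
grasp_force: 0.0
```

{"fn": "servo_tool", "kwargs": {
  "increments": [
    [0,0,0,0,0,-7,1],
    [0,0,0,0,0,-14,1],
    [0,0,0,0,0,-21,1],
    [0,0,0,0,0,-28,1],
    [0,0,0,0,0,-35,1],
    [0,0,0,0,0,-42,1],
    [0,0,0,0,0,-49,1],
    [0,0,0,0,0,-56,1],
    [0,0,0,0,0,-63,1],
    [0,0,0,0,0,-70,1],
    [0,0,0,0,0,-77,1],
    [0,0,0,0,0,-84,1],
    [0,0,0,0,0,-91,1],
    [0,0,0,0,0,-98,1],
    [0,0,0,0,0,-105,1],
    [0,0,0,0,0,-112,1],
    [0,0,0,0,0,-119,1],
    [0,0,0,0,0,-126,1],
    [0,0,0,0,0,-133,1],
    [0,0,0,0,0,-140,1]
  ]
}}

```text
t: 34.02
ee_pos: [655.5, 44.5, 238.3]
orientation: [2.944, 1.096, 0.001]
ft_force: [0.0, -0.3, -0.4]
width: 87.8
grasp_force: 0.0
```

{"fn": "servo_tool", "kwargs": {
  "increments": [
    [0,0,0,0,0,-7,1],
    [0,0,-2,0,0,-14,1],
    [0,0,-4,0,0,-21,1],
    [0,0,-6,0,0,-28,1],
    [0,0,-8,0,0,-35,1],
    [0,0,-8,0,0,-40,1],
    [0,0,-8,0,0,-40,1],
    [0,0,-8,0,0,-40,1],
    [0,0,-8,0,0,-40,1]
  ]
}}

```text
t: 34.77
ee_pos: [656.5, 44.5, 159.2]
orientation: [3.141, 0.036, 0.004]
ft_force: [-0.6, -0.6, 0.7]
width: 87.5
grasp_force: 0.0
```

```bash
python3 - <<'E'
from plan import *
p,r=state(); print(p,ctrl.get_obs()["qpos"].round(2));show("B",np.array([657.5,45.2,48]),R.from_euler('z',1.1,degrees=True)*R.from_euler('x',180,degrees=True),p,r)
E
```

```text
[656.52119406  44.5017819  159.18381233] [ 0.05  0.54  1.6  -0.    1.    1.6 ]
B [0.1, 0.07, -11.12] [0.01, 0.15, -0.22]
```

{"fn": "servo_tool", "kwargs": {
  "increments": [
    [0,0,-4,0,0,0,1],
    [0,0,-8,0,0,0,0.5],
    [0.1,0,-11,0,0,0,0],
    [0.1,0,-11,0,0,0,-0.5],
    [0.1,0,-11,0,0,0,-1],
    [0.1,0,-11,0,0,0,-1],
    [0.1,0,-11,0,0,0,-1],
    [0.1,0,-11,0,0,0,-1],
    [0.1,0,-11,0,0,0,-1],
    [0.1,0,-11,0,0,0,-1],
    [0.1,0,-11,0,0,0,-1],
    [0.1,0,-11,0,0,0,-1],
    [0.1,0,-11,0,0,0,-1],
    [0.1,0,-11,0,0,0,-1]
  ]
}}

```text
t: 35.93
ee_pos: [657.2, 44.4, 48.4]
orientation: [3.141, 0.031, 0.002]
ft_force: [0.6, -0.0, 0.8]
width: 5.9
grasp_force: 30.0
```

{"fn": "servo_tool", "kwargs": {
  "increments": [
    [0,0,4,0,0,0,-1],
    [0,0,8,0,0,0,-1],
    [0,0,12,0,0,0,-1],
    [0,0,16,0,0,0,-1],
    [0,0,20,0,0,0,-1],
    [0,0,21,0,0,0,-1],
    [0,0,21,0,0,0,-1],
    [0,0,21,0,0,0,-1],
    [0,0,21,0,0,0,-1]
  ]
}}

```text
t: 36.68
ee_pos: [655.8, 44.4, 255.8]
orientation: [3.141, 0.031, -0.004]
ft_force: [0.3, 0.1, -1.6]
width: 5.8
grasp_force: 30.0
```

```bash
python3 -c "
from plan import *
go('long',138,False,(70,25,5),pit=20,d=22)"
```

```text
[655.8  44.4 255.8] [ 0.05  0.44  1.52 -0.    1.18  1.6 ] 5.81144266229308 [ 0.3  0.1 -1.6]
70 [-8.04, -22.64, -2.74] [44.92, -18.23, 7.74]
25 [-6.36, -22.61, -6.91] [44.92, -18.23, 7.74]
5 [-5.61, -22.59, -8.76] [44.92, -18.23, 7.74]
```

{"fn": "servo_tool", "kwargs": {
  "increments": [
    [-0.5,-2,0,5,-2,0.9,-1],
    [-1.3,-5,0,10,-4,1.7,-1],
    [-2,-7,0,15,-6,2.6,-1],
    [-3,-10,0,20,-8.1,3.4,-1],
    [-4,-13,0,25,-10.1,4.3,-1],
    [-5,-16,0,30,-12.2,5.2,-1],
    [-6,-18,0,35,-14.2,6,-1],
    [-7,-20,0,40,-16.2,6.9,-1],
    [-8,-22.6,-1,44.9,-18.2,7.7,-1],
    [-8,-22.6,-2,44.9,-18.2,7.7,-1],
    [-8,-22.6,-2.7,44.9,-18.2,7.7,-1],
    [-7,-22.6,-5,44.9,-18.2,7.7,-1],
    [-6.4,-22.6,-6.9,44.9,-18.2,7.7,-1],
    [-6.4,-22.6,-6.9,44.9,-18.2,7.7,-1],
    [-6.4,-22.6,-6.9,44.9,-18.2,7.7,-1],
    [-6.4,-22.6,-6.9,44.9,-18.2,7.7,-1],
    [-6.4,-22.6,-6.9,44.9,-18.2,7.7,-1]
  ]
}}

```text
t: 38.1
ee_pos: [593.5, -181.1, 190.5]
orientation: [-2.323, -0.191, -0.405]
ft_force: [-0.5, 0.3, -0.2]
width: 5.8
grasp_force: 30.0
```

```bash
python3 -c "
from plan import *
go('long',138,False,(25,5),pit=20,d=22)"
```

```text
[ 593.5 -181.1  190.5] [-0.67  0.64  1.63  0.8   1.35  0.35] 5.842655472357962 [-0.5  0.3 -0.2]
25 [-0.13, -0.06, -0.37] [0.0, 0.17, 0.13]
5 [0.62, -0.05, -2.23] [0.0, 0.17, 0.13]
```

{"fn": "servo_tool", "kwargs": {
  "increments": [
    [0.3,0,-1,0,0,0,-1],
    [0.6,0,-1.8,0,0,0,-1],
    [0.6,0,-2.1,0,0,0,-1],
    [0.6,0,-2.1,0,0,0,-1],
    [0.6,0,-2.1,0,0,0,-0.6],
    [0.6,0,-2.1,0,0,0,-0.6],
    [0.6,0,-2.1,0,0,0,-0.6],
    [0.6,0,-2.1,0,0,0,-0.6],
    [0.1,-2,0,0,0,0,-0.6],
    [-0.5,-4,2,0,0,0,-0.6],
    [-1,-6,4.2,0,0,0,-0.2],
    [-2,-6,8,0,0,0,0.2],
    [-2,-6,9,0,0,0,1],
    [-2,-6,9,0,0,0,1],
    [-2,-6,9,0,0,0,1]
  ]
}}

```text
t: 39.35
ee_pos: [573.3, -241.6, 279.6]
orientation: [-2.324, -0.19, -0.406]
ft_force: [0.3, -0.2, -0.3]
width: 47.9
grasp_force: 0.0
```

```bash
python3 - <<'E'
from plan import *
p,r=state(); print(p); snap("top","t10"); snap("side","s10"); diff("t10")
show("C",np.array([549,170.0,180]),R.from_euler('z',22,degrees=True)*R.from_euler('x',180,degrees=True),p,r)
E
```

```text
[ 573.27266282 -241.55256719  279.63139972]
A (np.int64(214), np.int64(192)) 17.7 381
B (np.int64(247), np.int64(190)) 18.1 377
C (np.int64(204), np.int64(231)) 6.8 0
D (np.int64(263), np.int64(227)) 15.4 299
E (np.int64(203), np.int64(267)) 6.8 0
C [-2.43, 41.16, -9.96] [-47.46, 9.91, 11.91]
```

{"fn": "servo_tool", "kwargs": {
  "increments": [
    [0,3,0,-5.3,1.1,1.3,1],
    [0,7,0,-10.5,2.2,2.6,1],
    [0,11,0,-15.8,3.3,4,1],
    [-0.5,15,0,-21.1,4.4,5.3,1],
    [-1,19,0,-26.4,5.5,6.6,1],
    [-1.5,23,-2,-31.6,6.6,7.9,1],
    [-2,27,-3,-36.9,7.7,9.3,1],
    [-2.4,31,-5,-42.2,8.8,10.6,1],
    [-2.4,35,-8,-47.5,9.9,11.9,1],
    [-2.4,39,-10,-47.5,9.9,11.9,1],
    [-2.4,41.2,-10,-47.5,9.9,11.9,1],
    [-2.4,41.2,-10,-47.5,9.9,11.9,1],
    [-2.4,41.2,-10,-47.5,9.9,11.9,1],
    [-2.4,41.2,-10,-47.5,9.9,11.9,1],
    [-2.4,41.2,-10,-47.5,9.9,11.9,1],
    [-2.4,41.2,-10,-47.5,9.9,11.9,1]
  ]
}}

```text
t: 40.78
ee_pos: [549.5, 169.0, 179.6]
orientation: [-3.084, -0.595, 0.0]
ft_force: [-0.6, 0.2, -0.7]
width: 88.0
grasp_force: 0.0
```

```bash
python3 - <<'E'
from plan import *
p,r=state(); print(p,ctrl.get_obs()["qpos"].round(2));show("C",np.array([549,170,48]),R.from_euler('z',22,degrees=True)*R.from_euler('x',180,degrees=True),p,r)
b=cv2.imread("pics/s10.png"); cv2.imwrite("pics/x10.png",cv2.resize(b[140:215,200:300],None,fx=4,fy=4,interpolation=cv2.INTER_CUBIC))
E
```

```text
[549.50729368 168.97538939 179.63283231] [0.28 0.4  1.78 0.   0.96 1.47]
C [-0.05, 0.1, -13.16] [-0.01, -0.01, 0.16]
```

{"fn": "servo_tool", "kwargs": {
  "increments": [
    [0,0,-4,0,0,0,1],
    [0,0,-8,0,0,0,1],
    [0,0,-12,0,0,0,0.5],
    [0,0,-13.1,0,0,0,0],
    [0,0,-13.1,0,0,0,-0.5],
    [0,0,-13.1,0,0,0,-1],
    [0,0,-13.1,0,0,0,-1],
    [0,0,-13.1,0,0,0,-1],
    [0,0,-13.1,0,0,0,-1],
    [0,0,-13.1,0,0,0,-1],
    [0,0,-13.1,0,0,0,-1],
    [0,0,-13.1,0,0,0,-1],
    [0,0,-13.1,0,0,0,-1],
    [0,0,-13.1,0,0,0,-1],
    [0,0,-13.1,0,0,0,-1]
  ]
}}

```text
t: 42.03
ee_pos: [549.2, 170.5, 48.3]
orientation: [-3.084, -0.598, 0.001]
ft_force: [0.5, -0.4, -1.4]
width: 5.7
grasp_force: 30.0
```

{"fn": "servo_tool", "kwargs": {
  "increments": [
    [0,0,4,0,0,0,-1],
    [0,0,8,0,0,0,-1],
    [0,0,12,0,0,0,-1],
    [0,0,16,0,0,0,-1],
    [0,0,20,0,0,0,-1],
    [0,0,23,0,0,0,-1],
    [0,0,23,0,0,0,-1],
    [0,0,23,0,0,0,-1],
    [0,0,23,0,0,0,-1]
  ]
}}

```text
t: 42.78
ee_pos: [548.4, 170.2, 277.2]
orientation: [-3.084, -0.598, 0.004]
ft_force: [-0.4, 0.5, -2.0]
width: 5.6
grasp_force: 30.0
```

```bash
python3 -c "
from plan import *
go('long',178,False,(70,25,5),pit=20,d=22)"
```

```text
[548.4 170.2 277.2] [0.28 0.29 1.69 0.   1.16 1.47] 5.599536536154971 [-0.4  0.5 -2. ]
70 [6.41, -35.15, -3.38] [47.47, -9.82, -11.82]
25 [8.1, -35.12, -7.55] [47.47, -9.82, -11.82]
5 [8.84, -35.1, -9.4] [47.47, -9.82, -11.82]
```

{"fn": "servo_tool", "kwargs": {
  "increments": [
    [1,-3,0,5,-1.1,-1.3,-1],
    [2,-6,0,10,-2.2,-2.6,-1],
    [3,-10,0,15,-3.3,-3.9,-1],
    [4,-13.5,0,21,-4.4,-5.3,-1],
    [5,-17,0,26,-5.5,-6.6,-1],
    [5.5,-21,0,32,-6.6,-7.9,-1],
    [6,-25,0,37,-7.7,-9.2,-1],
    [6.4,-28.5,0,42,-8.8,-10.5,-1],
    [6.4,-32,-1,47.5,-9.8,-11.8,-1],
    [6.4,-35.1,-2,47.5,-9.8,-11.8,-1],
    [6.4,-35.1,-3.4,47.5,-9.8,-11.8,-1],
    [7.3,-35.1,-5.5,47.5,-9.8,-11.8,-1],
    [8.1,-35.1,-7.6,47.5,-9.8,-11.8,-1],
    [8.1,-35.1,-7.6,47.5,-9.8,-11.8,-1],
    [8.1,-35.1,-7.6,47.5,-9.8,-11.8,-1],
    [8.1,-35.1,-7.6,47.5,-9.8,-11.8,-1],
    [8.1,-35.1,-7.6,47.5,-9.8,-11.8,-1]
  ]
}}

```text
t: 44.2
ee_pos: [630.3, -180.2, 203.3]
orientation: [-2.323, -0.192, -0.403]
ft_force: [0.5, -0.3, -0.8]
width: 5.5
grasp_force: 30.0
```

```bash
python3 -c "
from plan import *
go('long',178,False,(25,5),pit=20,d=22)"
```

```text
[ 630.3 -180.2  203.3] [-0.64  0.66  1.55  0.81  1.37  0.41] 5.522721976624135 [ 0.5 -0.3 -0.8]
25 [-0.1, -0.08, -0.16] [-0.02, 0.11, 0.02]
5 [0.65, -0.06, -2.01] [-0.02, 0.11, 0.02]
```

{"fn": "servo_tool", "kwargs": {
  "increments": [
    [0.3,0,-1,0,0,0,-1],
    [0.6,-0.1,-1.8,0,0,0,-1],
    [0.6,-0.1,-2,0,0,0,-1],
    [0.6,-0.1,-2,0,0,0,-1],
    [0.6,-0.1,-2,0,0,0,-0.6],
    [0.6,-0.1,-2,0,0,0,-0.6],
    [0.6,-0.1,-2,0,0,0,-0.6],
    [0.6,-0.1,-2,0,0,0,-0.6],
    [0.1,-2,0,0,0,0,-0.6],
    [-0.5,-4,2,0,0,0,-0.6],
    [-1,-6,4.2,0,0,0,-0.2],
    [-2,-6,8,0,0,0,0.2],
    [-2,-6,9,0,0,0,1],
    [-2,-6,9,0,0,0,1],
    [-2,-6,9,0,0,0,1]
  ]
}}

```text
t: 45.45
ee_pos: [610.3, -240.5, 292.7]
orientation: [-2.324, -0.192, -0.404]
ft_force: [0.7, -0.0, -0.4]
width: 47.3
grasp_force: 0.0
```

```bash
python3 - <<'E'
from plan import *
p,r=state(); print(p); snap("top","t11"); snap("side","s11"); diff("t11")
show("E",np.array([449,172.4,200]),R.from_euler('z',20,degrees=True)*R.from_euler('x',180,degrees=True),p,r)
E
```

```text
[ 610.31799682 -240.46278314  292.65106256]
A (np.int64(214), np.int64(192)) 18.0 384
B (np.int64(247), np.int64(190)) 18.4 385
C (np.int64(204), np.int64(231)) 15.6 259
D (np.int64(263), np.int64(227)) 15.8 308
E (np.int64(203), np.int64(267)) 7.1 0
E [-16.13, 41.29, -9.27] [-47.26, 10.63, 9.92]
```

{"fn": "servo_tool", "kwargs": {
  "increments": [
    [-1,3,0,-5.3,1.2,1.1,1],
    [-2,6.5,0,-10.5,2.4,2.2,1],
    [-3.5,10,0,-15.8,3.5,3.3,1],
    [-5,13.5,0,-21,4.7,4.4,1],
    [-6.5,17,0,-26.3,5.9,5.5,1],
    [-8,20.5,-1,-31.5,7.1,6.6,1],
    [-9.5,24,-2,-36.8,8.3,7.7,1],
    [-11,28,-4,-42,9.4,8.8,1],
    [-12.5,32,-6,-47.3,10.6,9.9,1],
    [-14,36,-8,-47.3,10.6,9.9,1],
    [-16.1,39,-9.3,-47.3,10.6,9.9,1],
    [-16.1,41.3,-9.3,-47.3,10.6,9.9,1],
    [-16.1,41.3,-9.3,-47.3,10.6,9.9,1],
    [-16.1,41.3,-9.3,-47.3,10.6,9.9,1],
    [-16.1,41.3,-9.3,-47.3,10.6,9.9,1],
    [-16.1,41.3,-9.3,-47.3,10.6,9.9,1],
    [-16.1,41.3,-9.3,-47.3,10.6,9.9,1]
  ]
}}

```text
t: 46.97
ee_pos: [449.7, 171.3, 199.4]
orientation: [-3.094, -0.541, -0.0]
ft_force: [-0.0, -0.9, -0.3]
width: 88.2
grasp_force: 0.0
```

```bash
python3 - <<'E'
from plan import *
p,r=state(); print(p,ctrl.get_obs()["qpos"].round(2));show("E",np.array([449,172.4,48]),R.from_euler('z',20,degrees=True)*R.from_euler('x',180,degrees=True),p,r)
E
```

```text
[449.71382314 171.34341937 199.4150654 ] [0.34 0.24 1.96 0.   0.94 1.56]
E [-0.07, 0.11, -15.14] [-0.01, 0.0, 0.16]
```

{"fn": "servo_tool", "kwargs": {
  "increments": [
    [0,0,-4,0,0,0,1],
    [0,0,-8,0,0,0,1],
    [0,0,-12,0,0,0,0.5],
    [0,0,-15.1,0,0,0,0],
    [0,0,-15.1,0,0,0,-0.5],
    [0,0,-15.1,0,0,0,-1],
    [0,0,-15.1,0,0,0,-1],
    [0,0,-15.1,0,0,0,-1],
    [0,0,-15.1,0,0,0,-1],
    [0,0,-15.1,0,0,0,-1],
    [0,0,-15.1,0,0,0,-1],
    [0,0,-15.1,0,0,0,-1],
    [0,0,-15.1,0,0,0,-1],
    [0,0,-15.1,0,0,0,-1],
    [0,0,-15.1,0,0,0,-1]
  ]
}}

```text
t: 48.22
ee_pos: [449.2, 172.5, 48.4]
orientation: [-3.094, -0.544, -0.0]
ft_force: [0.4, -0.4, -1.0]
width: 6.0
grasp_force: 30.0
```

{"fn": "servo_tool", "kwargs": {
  "increments": [
    [0,0,4,0,0,0,-1],
    [0,0,8,0,0,0,-1],
    [0,0,12,0,0,0,-1],
    [0,0,16,0,0,0,-1],
    [0,0,20,0,0,0,-1],
    [0,0,23.5,0,0,0,-1],
    [0,0,23.5,0,0,0,-1],
    [0,0,23.5,0,0,0,-1],
    [0,0,23.5,0,0,0,-1]
  ]
}}

```text
t: 48.97
ee_pos: [448.4, 172.1, 282.3]
orientation: [3.094, 0.544, -0.002]
ft_force: [0.4, -0.5, -1.7]
width: 5.9
grasp_force: 30.0
```

```bash
python3 -c "
from plan import *
go('long',208,False,(80,25,5),pit=20,d=22)"
```

```text
[448.4 172.1 282.3] [0.34 0.14 1.88 0.   1.13 1.56] 5.861115370104953 [ 0.4 -0.5 -1.7]
80 [18.81, -35.3, -1.84] [47.28, -10.6, -9.92]
25 [20.87, -35.26, -6.94] [47.28, -10.6, -9.92]
5 [21.62, -35.25, -8.79] [47.28, -10.6, -9.92]
```

{"fn": "servo_tool", "kwargs": {
  "increments": [
    [2,-3,0,5,-1.2,-1.1,-1],
    [4,-6,0,10,-2.4,-2.2,-1],
    [6,-9,0,15,-3.5,-3.3,-1],
    [8,-12,0,20,-4.7,-4.4,-1],
    [10,-15.5,0,25,-5.9,-5.5,-1],
    [12,-19,0,30,-7.1,-6.6,-1],
    [14,-22.5,0,36,-8.3,-7.7,-1],
    [16,-26,0,42,-9.4,-8.8,-1],
    [17.5,-30,0,47.3,-10.6,-9.9,-1],
    [18.8,-33.5,-1,47.3,-10.6,-9.9,-1],
    [18.8,-35.3,-1.8,47.3,-10.6,-9.9,-1],
    [19.5,-35.3,-3.5,47.3,-10.6,-9.9,-1],
    [20.2,-35.3,-5.2,47.3,-10.6,-9.9,-1],
    [20.9,-35.3,-6.9,47.3,-10.6,-9.9,-1],
    [20.9,-35.3,-6.9,47.3,-10.6,-9.9,-1],
    [20.9,-35.3,-6.9,47.3,-10.6,-9.9,-1],
    [20.9,-35.3,-6.9,47.3,-10.6,-9.9,-1],
    [20.9,-35.3,-6.9,47.3,-10.6,-9.9,-1]
  ]
}}

```text
t: 50.47
ee_pos: [658.2, -180.4, 215.1]
orientation: [-2.323, -0.192, -0.403]
ft_force: [-1.0, -0.8, 0.2]
width: 5.8
grasp_force: 30.0
```

```bash
python3 -c "
from plan import *
go('long',208,False,(25,5),pit=20,d=22)"
```

```text
[ 658.2 -180.4  215.1] [-0.62  0.67  1.49  0.81  1.39  0.46] 5.768606748124693 [-1.  -0.8  0.2]
25 [-0.1, -0.01, -0.22] [-0.03, 0.1, 0.03]
5 [0.65, 0.01, -2.07] [-0.03, 0.1, 0.03]
```

{"fn": "servo_tool", "kwargs": {
  "increments": [
    [0.3,0,-1,0,0,0,-1],
    [0.6,0,-1.8,0,0,0,-1],
    [0.6,0,-2,0,0,0,-1],
    [0.6,0,-2,0,0,0,-1],
    [0.6,0,-2,0,0,0,-0.6],
    [0.6,0,-2,0,0,0,-0.6],
    [0.6,0,-2,0,0,0,-0.6],
    [0.6,0,-2,0,0,0,-0.6],
    [0.1,-2,0,0,0,0,-0.6],
    [-0.5,-4,2,0,0,0,-0.6],
    [-1,-6,4.2,0,0,0,-0.2],
    [-1,-9,8,0,0,0,0.2],
    [-1,-12,12,0,0,0,1],
    [-1,-14,14,0,0,0,1],
    [-1,-14,14,0,0,0,1],
    [-1,-14,14,0,0,0,1]
  ]
}}

```text
t: 51.8
ee_pos: [648.5, -322.7, 356.8]
orientation: [-2.326, -0.192, -0.408]
ft_force: [-0.3, 0.4, -0.8]
width: 53.7
grasp_force: 0.0
```

```bash
python3 - <<'E'
from plan import *
snap("top","t12"); snap("side","s12")
a=cv2.imread("pics/t12.png")[150:300,230:390]; b=cv2.imread("pics/s12.png")[125:245,195:325]
c=np.zeros((430,800,3),np.uint8); c[:375,:400]=cv2.resize(a,(400,375),interpolation=cv2.INTER_CUBIC); c[:369,400:]=cv2.resize(b,(400,369),interpolation=cv2.INTER_CUBIC)
cv2.imwrite("pics/m12.png",c)
E
```

```text
(no output)
```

View pics/m12.png

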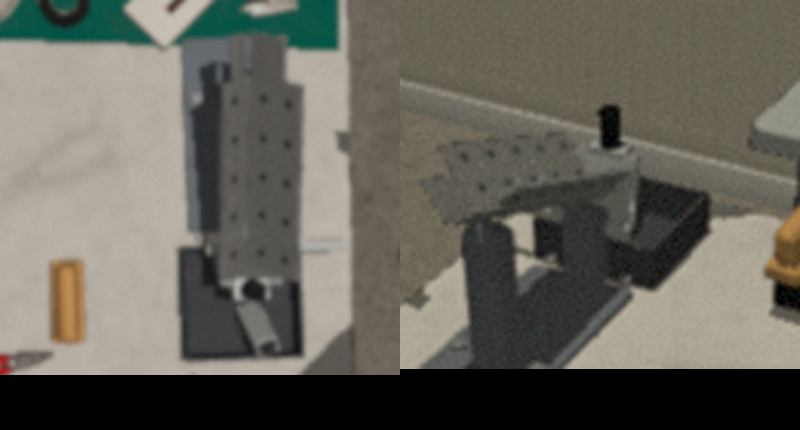

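The picture shows five rows of bracket holes (v≈98–250), so all five are seated flush. The gate knob is centred across the V, scrap lies in the tray, and the brush stands clear on the bench. Handing in.

```bash
python3 -c "
from workcell import ctrl
print(ctrl.close_job())"
```

```text
the job is handed in; nothing more can be done
None
```

I handed the job in at about 52 s: both scrap bars were swept into the tray, the gate was shut, all five brackets were seated in the trough, and the brush was standing clear on the worktop. One bar was last seen standing upright in the tray, hidden behind the gate knob in the final picture, and the hand-in gave no pass or fail result.

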